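# Point out the spice jar that was left open

### The arm

A 7-joint arm with a two-finger parallel gripper is mounted at the origin on the work surface. World frame = base frame: x ahead of the robot, y to its left, z up, the work surface at z = 0. Lengths are in mm, angles in rad, forces in N, time in s.
With the tool pointing down it reaches from about 400 to 875 mm from the base axis. Payload 4.4 kg.
Tool frame: the origin (TCP) lies between the finger pads; the fingertips stand 11 mm ahead of it and the grasp point (between the pads) lies 8 mm behind it; y points along the fingers, x is the direction in which the jaws open and shut, and the axes are right-handed (so a half turn about y gives the same grasp; the last joint's range is limited). The gripper opens to 85 mm and grips with 20 to 120 N. Pads are 22 mm wide; open, the fingers measure 114 mm over their backs; the gripper's body (76 mm by 85 mm) begins 54 mm behind the grasp point. The pads swing forward as they close: fully open they stand 13 mm farther back than shut.
Start: joints at [-1.282, 0.628, 0.038, 1.517, -0.027, 0.996, -0.02], TCP at [225.788, 609.539, 215.313] pointing down, gripper open.
Joint ranges: [-3.06, 3.06], [-0.37, 2.12], [-1.25, 1.32], [0.18, 2.47], [-1.1, 4.24], [0.23, 1.98], [-2.94, 2.94]. Speed limits (rad/s): [2.57, 2.57, 3.14, 3.14, 3.14, 3.14, 3.14].

### API

Orientations are given as [roll, pitch, yaw] about the fixed x, y, z axes, in that order (R = Rz(yaw) Ry(pitch) Rx(roll)).
In Python, from cell import * gives the robot as it stands.
- The arm moves only by the shell command python3 -m jog 'ROWS'. ROWS is JSON, a list of rows, each an object of numbers: "x", "y", "z": the shift along the tool's x, y, z in mm; "ax", "ay", "az": the turn, a rotation vector about the tool's x, y, z in rad; "grip": the finger opening in mm, from 0 to 85.4. In form: [{"x": .., "y": .., "z": .., "ax": .., "ay": .., "az": .., "grip": ..}, ...]. A call has 1 to 5 rows; each row is the pose to reach, as a shift and turn from the pose commanded when the call began, along the tool's axes at that moment; what a row does not reach only later rows make up. A row lasts 1/10 s, in which the tool goes at most 50 mm and 8.59 degrees, less where a joint would pass 70% of its speed; a pose out of reach is approached as far as the arm can. A call with a gripper value outside its range is refused whole. The fingers move at their own pace and stop on an object; the grip force is fixed at half the most. Time passes only in rows, so rows that repeat a pose let the fingers close. It gives the time, the measured TCP pose, the force and the opening at its end, in the units of the state.
- read_state(): the state, without advancing time (a new reading comes with each control period).
- get_image(name): name is "scene" or "top" or "wrist"; returns a dict with "color" (480x640x3 uint8, red, green, blue), "vfov" (degrees; the focal length in pixels is half the picture's height over the tangent of half this angle, whatever the lens; pixels are square), "cx", "cy" (the principal point, pixels), "camera_from_world" (4x4, takes a point from world to camera coordinates). Camera axes: x right, y down, z forward; pixel columns grow to the right and rows downward; lengths in mm; the calibration is good to about 2 mm. A picture is of the moment at which its call begins. There is no depth.
- finish_job(): hands the job in, once; it reports no verdict.
The state is a dict: "clock": time; "qpos": joint angles; "qd": joint speeds; "tau": joint torques, N m; "eef_pos": TCP position; "tool_rot": TCP orientation; "force": force on the tool from outside, world axes, zero at the start; "torque": the same for the moment, N m; "width": finger opening in mm.
Only numpy, scipy, OpenCV 4.12 (cv2) and the standard library are available. Lean on these libraries where they do the work, as an engineer would, in place of code of your own. Each camera call takes 0.05 s, during which the arm holds its last target.

### The job

One of the three glass spice jars has been left without its lid, and the lid is lying on the counter. Slide the lid along the counter with your fingertips, without gripping or lifting it, until it lies right beside the open jar (touching it or no more than a finger's width away) and let go of it; then point straight down at the middle of the open jar's mouth with your fingertips about 3 cm above the rim, without touching the jar, and finish staying there so that I can see which one to close. Leave the jars and everything else standing where they are.

Things in the scene. Friction and masses are not known exactly. Their poses are not given: they have to be found in the camera images.
- open_jar: the one glass spice jar without a lid: clear, round, 60 mm diameter, 96 mm tall, above 74 mm narrowing to a neck 52 mm across, open on top, cinnamon sticks inside below the rim; about 0.2 kg, loose. Origin: centre of its underside, z up. It stands in any one of three places, the capped jars in the others. (A fixed toaster oven 210 mm tall stands to the right, all beyond y = -0.36 m)
- jar_mouth (a point): centre of the open jar's mouth, in the plane of its rim, 96 mm above its underside
- lid: the loose jar lid: a black plastic ribbed disc, 60 mm diameter and 18 mm tall, about 35 g, lying flat on the counter right side up. Origin: centre of its underside, z up. It slides easily; when it touches the open jar the two origins are 60 mm apart. It starts somewhere between the jars, 110 mm or more from each, centre to centre
- capped_jar_1: glass spice jar with its black lid on: 60 mm diameter, 100 mm tall; loose bystander. Origin: centre of its underside
- capped_jar_2: a second glass spice jar with its black lid on: 60 mm diameter, 100 mm tall; loose bystander. Origin: centre of its underside
- bowl: terracotta-coloured bowl, 144 mm across the rim, 62 mm tall; loose bystander. Origin: centre of its underside
- brush_holder: stainless steel cylinder, 88 mm diameter, 128 mm tall, with three pastry brushes standing in it up to 230 mm high; loose bystander. Origin: centre of its underside
- pepper_mill: dark wooden pepper mill, 58 mm diameter, 195 mm tall; loose bystander. Origin: centre of its underside
- mug: white mug, 82 mm diameter, 92 mm tall; loose bystander. Origin: centre of its underside
- tub_lower: lower white plastic storage tub, 200 x 280 x 95 mm (x, y, z of its frame); loose bystander. Origin: centre of its underside
- tub_upper: upper white plastic storage tub, 200 x 280 x 80 mm, standing on the lower one; loose bystander. Origin: centre of its underside
Mind the look-alikes: they are no part of the job. Several things have the shape of the lid; the one meant has the colours described above. What is shaped like the open_jar but purple is not meant.

How it is judged:
By the outcome, as a careful person would: the job done as asked, in the order asked, and still so for the second after the job is handed in, with the robot touching nothing.
It also fails if it takes over 51 s, if anything falls off the work surface, if the arm or the gripper's body presses on something with over 40 N, if the wrist force passes 120 N, or if a joint passes its speed limit or range.

## Working session

There is one attempt and no reset: what is moved stays moved. The work goes in short steps, Python scripts to look and compute and a shell command to move; the robot and the scene stay as the last step left them, time stands still between calls to the robot, and variables do not carry over. Pictures are saved under pics/ and viewed, and the job is handed in when it is done.

```bash
mkdir -p pics; ls; python3 - <<'E'
from cell import *
import cv2
s=read_state(); print(s)
for n in ["scene","top","wrist"]:
    d=get_image(n); cv2.imwrite(f"pics/{n}0.png",d["color"][:,:,::-1]); print(n,d["vfov"],d["cx"],d["cy"],d["camera_from_world"].tolist() if hasattr(d["camera_from_world"],'tolist') else d["camera_from_world"])
E
```

```text
pics
{'clock': 0.0, 'qpos': array([-1.28178668,  0.62935789,  0.03843   ,  1.51837901, -0.02701611,
        0.99631479, -0.0200005 ]), 'qd': array([-0.0002258 , -0.00011441, -0.00194812, -0.00165176,  0.00044139,
        0.00088277,  0.00081786]), 'tau': array([-7.53588620e-05, -5.63398933e+01,  1.22538976e+00, -1.93444633e+01,
        1.07650782e-02,  1.03325781e-02,  7.92553010e-06]), 'eef_pos': array([225.54743587, 608.89901971, 214.37777089]), 'tool_rot': array([-1.57080244,  0.00194156,  1.21598683]), 'force': array([ 1.4187753 , -1.14041899,  0.25691824]), 'torque': array([-0.00642551,  0.03173687, -0.05344055]), 'width': 85.32458231092079}
scene 48.759359768385096 328.8430496913278 244.87275621921918 [[0.7053960743568611, 0.708610996531525, 0.01693617065716778, -516.1615117205707], [0.5857256388886877, -0.5692793488865043, -0.5769285041318346, -220.22104403193183], [-0.39917647003595824, 0.4168830513776697, -0.816619046583947, 1568.2647198748389], [0.0, 0.0, 0.0, 1.0]]
top 57.47177705356204 317.26753659773084 239.6888057552881 [[0.0070562913439391976, -0.9999750705591931, -0.00025886793075544545, 133.35736756672716], [-0.9867103482690393, -0.006920663185296827, -0.1623415936840171, 593.9364655055257], [0.16233575506110864, 0.0014009572483852297, -0.9867345843475477, 966.0736066635593], [0.0, 0.0, 0.0, 1.0]]
wrist 61.70182383084173 314.7736401278278 246.24697076936098 [[0.34714031457128697, 0.937812144966982, -0.0014081021902031335, -648.5853620802361], [0.9026820783580495, -0.33372871150782263, 0.2716435394529425, -35.36685640197106], [0.25428068627117884, -0.09556949234854527, -0.9623969060225108, 379.012350866412], [0.0, 0.0, 0.0, 1.0]]
```

View pics/scene0.png

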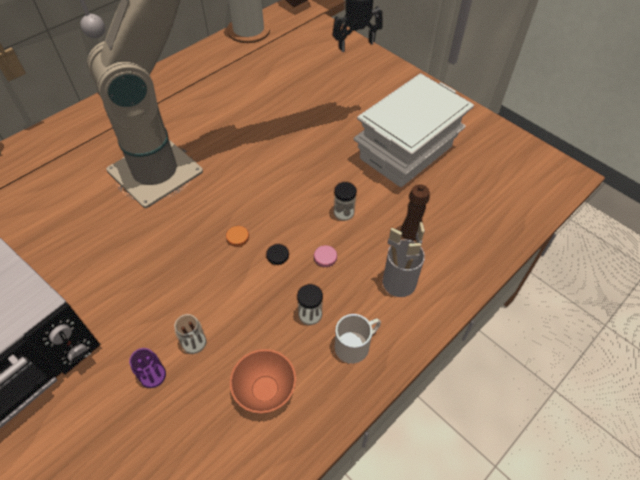

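View pics/top0.png

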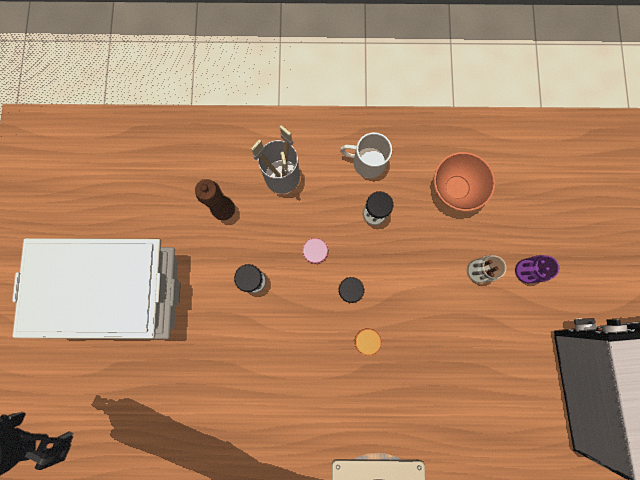

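View pics/wrist0.png

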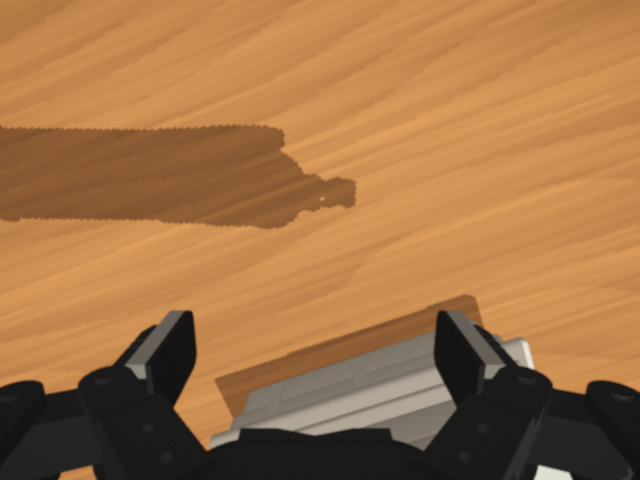

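The scene shows the black lid at about (277,254) and the open jar at (190,335), with the purple jar beside it. In the top view they are at (351,290) and (487,268). Next I measure both.

```bash
cat > h.py <<'E'
import numpy as np, cv2
from cell import *
def cam(n):
    d=get_image(n); M=np.array(d["camera_from_world"]); f=240/np.tan(np.radians(d["vfov"])/2)
    return d["color"],M,f,d["cx"],d["cy"]
def ray(c,u,v):
    _,M,f,cx,cy=c; R=M[:3,:3]; o=-R.T@M[:3,3]; r=R.T@np.array([(u-cx)/f,(v-cy)/f,1]); return o,r
def plane(c,u,v,z):
    o,r=ray(c,u,v); return o+r*(z-o[2])/r[2]
def proj(c,p):
    _,M,f,cx,cy=c; q=M[:3,:3]@np.array(p,float)+M[:3,3]; return f*q[0]/q[2]+cx,f*q[1]/q[2]+cy
def black(c,u0,v0,r=25):
    m=(c[0].max(2)<70).astype(np.uint8); k=np.zeros_like(m); k[v0-r:v0+r,u0-r:u0+r]=1
    n,l,s,ce=cv2.connectedComponentsWithStats(m*k); i=1+np.argmax(s[1:,4]); return s[i],ce[i]
E
python3 - <<'E'
from h import *
t=cam("top"); s=cam("scene")
for n,c,u,v in(("top",t,351,290),("scene",s,277,254)):
    st,ce=black(c,u,v); print(n,st,ce,plane(c,*ce,10))
a=t[0][240:300,450:570,::-1]; b=s[0][300:400,120:230,::-1]
cv2.imwrite("pics/za.png",cv2.resize(a,None,fx=6,fy=6,interpolation=2)); cv2.imwrite("pics/zb.png",cv2.resize(b,None,fx=6,fy=6,interpolation=2))
E
```

```text
top [339 278  25  25 163] [352.65644172 289.69325153] [480.1772911   53.12820483  10.        ]
scene [267 245  22  19 337] [277.10385757 254.07121662] [482.02149465  56.52188105  10.        ]
```

View pics/za.png

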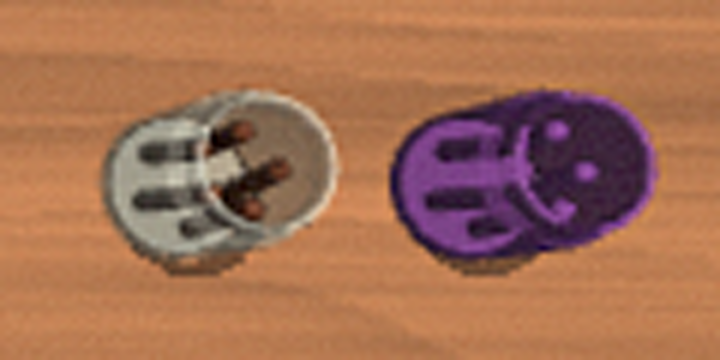

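View pics/zb.png

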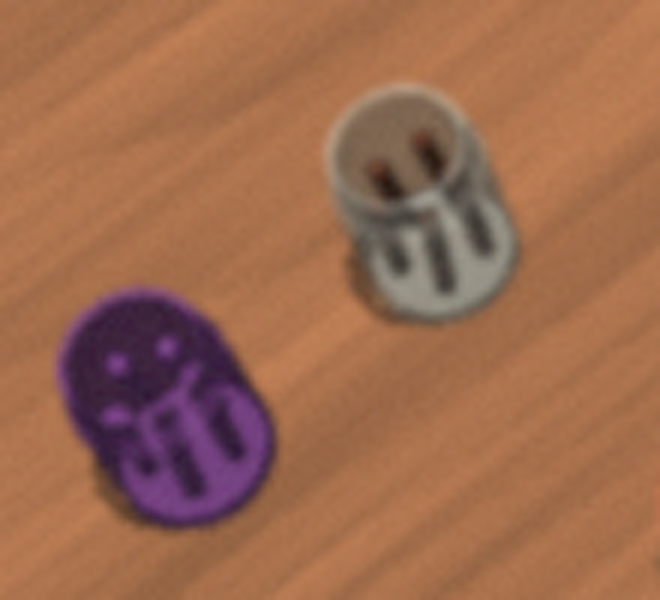

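```bash
python3 - <<'E'
from h import *
t=cam("top"); s=cam("scene")
g=lambda zx,zy,x0,y0:(x0+(zx+.5)/6-.5,y0+(zy+.5)/6-.5)
pt=g(264,167,450,240); ps=g(397,147,120,300)
print("rim top",plane(t,*pt,96),"scene",plane(s,*ps,96))
o1,r1=ray(t,*pt);o2,r2=ray(s,*ps)
x=np.linalg.lstsq(np.c_[r1,-r2],o2-o1,rcond=None)[0]; print("tri",o1+r1*x[0],o2+r2*x[1])
print("base",plane(t,*g(183,178,450,240),0))
# lid both bbox centres
print("lid top bbox",plane(t,351,290,14))
m=(t[0].max(2)<70)
print(t[0][290,335:368].max(1)); print(t[0][274:308,351].max(1))
# capped jars, bystanders rough
for n,(u,v),z in (("cap1",(379,204),100),("cap2",(248,277),100),("pink",(315,250),18),("orange",(368,341),18),("purple rim",(450+585/6,240+170/6),96),("bowl",(464,182),62),("mug",(374,150),92),("oven",(556,333),210)): print(n,plane(t,u,v,z).round())
E
```

```text
rim top [ 526.47762229 -248.22964226   96.        ] scene [ 529.01849934 -248.5707996    96.        ]
tri [ 526.71592664 -249.16229644   93.68568678] [ 527.56362737 -248.16442554   93.37083843]
base [ 531.71320808 -254.21688194    0.        ]
lid top bbox [479.2319845   57.34994902  14.        ]
[196 198 203 159  38  75  78  76  77  71  76  77  73  71  73  71  70  73
  69  72  71  72  71  71  64  71  67  65  56 133 213 200 200]
[188 202 229  96  64  72  74  61  74  73  69  76  70  68  73  74  70  69
  69  73  76  68  68  71  73  75  75  54  49 191 194 193 194 196]
cap1 [666.   0. 100.]
cap2 [501. 287. 100.]
pink [573. 143.  18.]
orange [363.  19.  18.]
purple rim [ 525. -366.   96.]
bowl [ 730. -204.   62.]
mug [795.   9.  92.]
oven [ 392. -312.  210.]
```

```bash
cat >> h.py <<'E'
def delta(x,y,z,yaw):
    s=read_state(); p=np.array(s["eef_pos"]); from scipy.spatial.transform import Rotation as Ro
    R=Ro.from_euler("xyz",s["tool_rot"]); T=Ro.from_euler("xyz",[-np.pi/2,0,yaw])
    d=R.inv().apply(np.array([x,y,z])-p); w=(R.inv()*T).as_rotvec()
    print("t",s["clock"],"pos",p.round(1),"rot",np.round(s["tool_rot"],3),"F",np.round(s["force"],1),"w",round(s["width"],1),"\n delta",d.round(1),w.round(3))
E
python3 - <<'E'
from h import *
from scipy.spatial.transform import Rotation as Ro
c=cam("wrist"); M=c[1]; o=-M[:3,:3].T@M[:3,3]
s=read_state(); R=Ro.from_euler("xyz",s["tool_rot"]); print("cam in tool",R.inv().apply(o-s["eef_pos"]), "axis",R.inv().apply(M[2,:3]))
# tub extents
t=cam("top")
for u,v in((13,337),(158,337),(160,240)): print(plane(t,u,v,175).round())
delta(471,121,215,0.15)
E
python3 -m jog '[{"x":-35,"z":-36,"ay":0.15,"grip":40},{"x":-70,"z":-72,"ay":0.29,"grip":40},{"x":-105,"z":-108,"ay":0.43,"grip":40},{"x":-140,"z":-144,"ay":0.57,"grip":40},{"x":-170,"z":-180,"ay":0.71,"grip":40}]'
python3 -c "
from h import *
delta(471,121,215,0.15)"
```

```text
cam in tool [  -0.62011061 -158.91350451   69.07363634] axis [ 2.08881641e-04  9.62399856e-01 -2.71636656e-01]
[375. 731. 175.]
[377. 447. 175.]
[569. 456. 175.]
t 0.45 pos [225.8 609.5 215.2] rot [-1.571  0.     1.216] F [-0.9 -0.1  0.6] w 85.8 
 delta [-3.729e+02  3.000e-01 -3.997e+02] [ 0.     1.066 -0.   ]
t 0.45 pos [225.8 609.5 215.2] rot [-1.571  0.     1.216] F [-0.9 -0.1  0.6] w 85.8 
 delta [-3.729e+02  3.000e-01 -3.997e+02] [ 0.     1.066 -0.   ]$[0]: bad value
```

```bash

python3 -m jog '[{"x":-35,"y":0,"z":-35,"ax":0,"ay":0.14,"az":0,"grip":40},{"x":-70,"y":0,"z":-70,"ax":0,"ay":0.28,"az":0,"grip":40},{"x":-105,"y":0,"z":-105,"ax":0,"ay":0.42,"az":0,"grip":40},{"x":-140,"y":0,"z":-140,"ax":0,"ay":0.56,"az":0,"grip":40},{"x":-170,"y":0,"z":-175,"ax":0,"ay":0.7,"az":0,"grip":40}]'
python3 -c "
from h import *
delta(471,121,215,0.15)"
```

```text
clock: 0.95
eef_pos: [331.2, 387.1, 215.6]
tool_rot: [-1.571, -0.0, 0.51]
force: [1.5, 0.3, 0.3]
width: 39.9
t 0.95 pos [331.2 387.1 215.6] rot [-1.571 -0.     0.51 ] F [1.5 0.3 0.3] w 39.9 
 delta [  -8.     0.6 -300.5] [-0.    0.36  0.  ]
```

```bash

python3 -m jog '[{"x":-2,"y":0,"z":-45,"ax":0,"ay":0.1,"az":0,"grip":40},{"x":-4,"y":0,"z":-90,"ax":0,"ay":0.2,"az":0,"grip":40},{"x":-6,"y":0,"z":-135,"ax":0,"ay":0.3,"az":0,"grip":40},{"x":-8,"y":0,"z":-180,"ax":0,"ay":0.36,"az":0,"grip":40},{"x":-8,"y":0,"z":-220,"ax":0,"ay":0.36,"az":0,"grip":40}]'
python3 -c "
from h import *
delta(471,121,215,0.15)"
```

```text
clock: 1.45
eef_pos: [433.1, 192.0, 215.6]
tool_rot: [-1.571, -0.001, 0.154]
force: [0.5, 0.2, 0.2]
width: 40.3
t 1.45 pos [433.1 192.  215.6] rot [-1.571e+00 -1.000e-03  1.540e-01] F [0.5 0.2 0.2] w 40.3 
 delta [ 26.5   0.7 -75.9] [0.    0.004 0.001]
```

Here I can re-measure the lid and jar from the wrist camera once above the start point, at mid height.

```bash

python3 -m jog '[{"x":10,"y":20,"z":-30,"ax":0,"ay":0.004,"az":0,"grip":40},{"x":26,"y":50,"z":-60,"ax":0,"ay":0.004,"az":0,"grip":40},{"x":26,"y":80,"z":-73,"ax":0,"ay":0.004,"az":0,"grip":40},{"x":26,"y":100,"z":-73,"ax":0,"ay":0.004,"az":0,"grip":40},{"x":26,"y":100,"z":-73,"ax":0,"ay":0.004,"az":0,"grip":40}]'
python3 -c "
from h import *
c=cam('wrist'); cv2.imwrite('pics/w1.png',c[0][:,:,::-1])
print(proj(c,(481,57,18)),proj(c,(527.5,-249,96)))
delta(471,121,21,0.15)"
```

```text
clock: 1.95
eef_pos: [467.8, 124.9, 113.3]
tool_rot: [-1.572, 0.005, 0.15]
force: [-0.5, 0.1, 0.4]
width: 40.5
(np.float64(320.1384421789135), np.float64(336.43946436316526)) (np.float64(319.48088642191937), np.float64(773.8982160186981))
t 2.0 pos [468.8 125.7 114.7] rot [-1.571  0.002  0.151] F [ 0.7 -0.1 -0.3] w 40.0 
 delta [ 1.7 93.6 -4.9] [ 0.     0.001 -0.002]
```

View pics/w1.png

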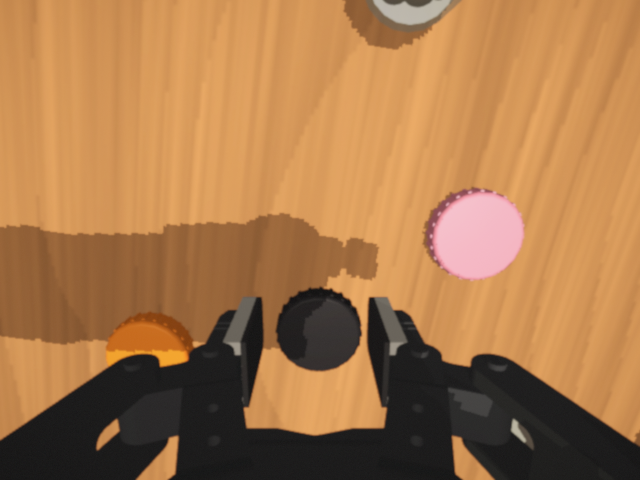

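```bash
python3 -c "
from h import *
a=cv2.imread('pics/w1.png')[270:430,200:440]
cv2.imwrite('pics/w1z.png',cv2.resize(a,None,fx=3.3,fy=3.3,interpolation=2))
c=cam('wrist'); print(plane(c,319,330,18))
for y in (-20,-10,0,11):
  for z in (11,-11): 
    P=np.array([-20,y,z]); s=read_state(); from scipy.spatial.transform import Rotation as Ro
    print(y,z,np.round(proj(c,Ro.from_euler('xyz',s['tool_rot']).apply(P)+s['eef_pos'])))
"
```

```text
[480.86504269  61.97700812  18.        ]
-20 11 [264. 293.]
-20 -11 [266. 347.]
-10 11 [267. 284.]
-10 -11 [269. 334.]
0 11 [270. 275.]
0 -11 [272. 323.]
11 11 [273. 267.]
11 -11 [274. 312.]
```

View pics/w1z.png

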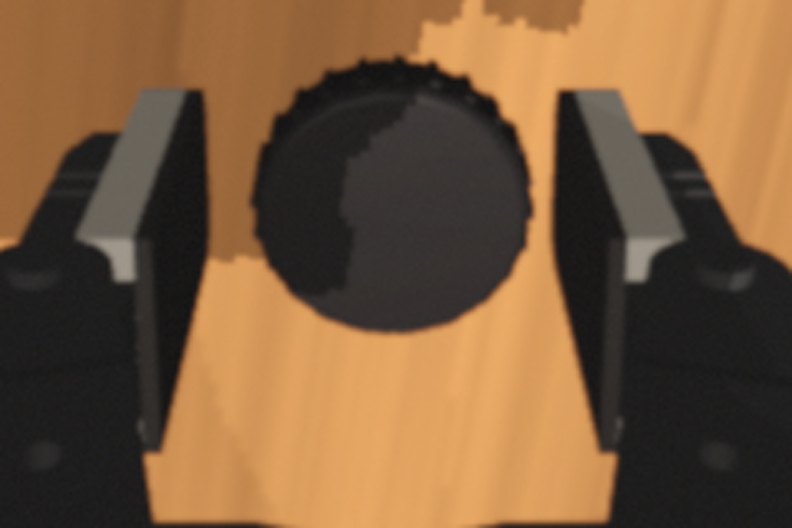

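```bash

python3 -m jog '[{"x":1,"y":15,"z":0,"ax":0,"ay":0,"az":0,"grip":40},{"x":2,"y":40,"z":0,"ax":0,"ay":0,"az":0,"grip":40},{"x":2,"y":65,"z":0,"ax":0,"ay":0,"az":0,"grip":40},{"x":2,"y":75,"z":0,"ax":0,"ay":0,"az":0,"grip":40},{"x":2,"y":75,"z":0,"ax":0,"ay":0,"az":0,"grip":40}]'
python3 -c "
from h import *
c=cam('wrist'); cv2.imwrite('pics/w2.png',c[0][:,:,::-1])
s=cam('scene'); t=cam('top')
a=s[0][180:300,230:350,::-1]; b=t[0][200:320,290:410,::-1]
cv2.imwrite('pics/z2.png',np.hstack([cv2.resize(i,(400,400),interpolation=2) for i in(a,b)]))
print(proj(c,(481,57,18)))
delta(471,121,21,0.15)
st=read_state(); p=st['eef_pos']
for n,k,u0,v0 in(('s',s,230,180),('t',t,290,200)):
  for q in (p+[0,0,-11],p,p+[0,0,10]): u,v=proj(k,q); print(n,(u-u0)/.3,(v-v0)/.3)
"
```

```text
clock: 2.55
eef_pos: [471.3, 126.7, 40.3]
tool_rot: [-1.571, 0.001, 0.153]
force: [0.1, -0.1, 0.6]
width: 40.1
(np.float64(313.66164515476976), np.float64(406.14597341794956))
t 2.7 pos [472.4 126.7  41.6] rot [-1.57  -0.002  0.152] F [0.4 0.7 1.2] w 40.2 
 delta [-2.3 20.5 -5.4] [-0.     0.002  0.002]
s 213.26231547941615 174.53821860877053
s 212.75102699789159 166.26022840824467
s 212.28048640577262 158.6419648422489
t 105.33992363063987 308.0227773804063
t 105.49229467283303 307.3259543518371
t 105.6337070549508 306.6792474515878
```

View pics/w2.png

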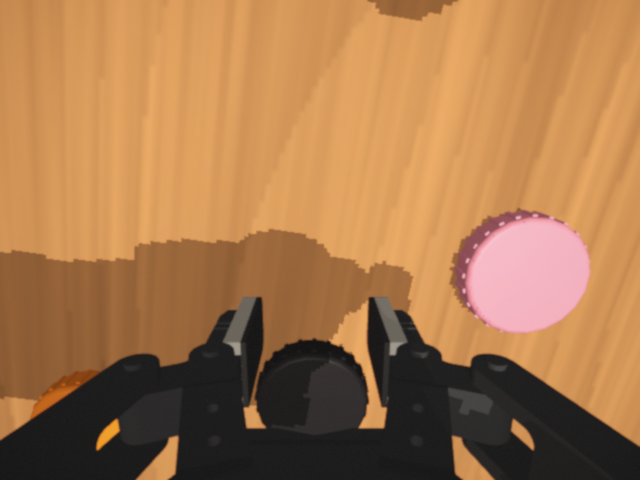

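View pics/z2.png

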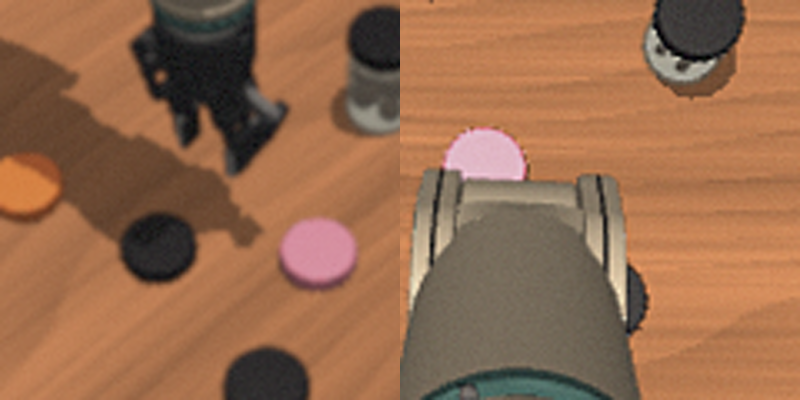

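```bash

python3 -m jog '[{"x":-1,"y":5,"z":0,"ax":0,"ay":0,"az":0,"grip":40},{"x":-2,"y":12,"z":0,"ax":0,"ay":0,"az":0,"grip":40},{"x":-2,"y":20,"z":0,"ax":0,"ay":0,"az":0,"grip":40},{"x":-2,"y":20,"z":0,"ax":0,"ay":0,"az":0,"grip":40}]'
python3 -c "
from h import *
s=cam('scene')
a=s[0][200:275,240:340,::-1]
cv2.imwrite('pics/z3.png',cv2.resize(a,None,fx=8,fy=8,interpolation=2))
delta(471,121,21,0.15)
st=read_state(); p=st['eef_pos']
for q in (p+[0,0,-11],p,p+[0,0,10],(481,57,18),(481,57,0)): u,v=proj(s,q); print((u-240)*8,(v-200)*8)
"
```

```text
clock: 3.1
eef_pos: [468.6, 125.7, 19.2]
tool_rot: [-1.571, 0.002, 0.152]
force: [-1.2, 0.1, 0.1]
width: 40.2
t 3.15 pos [468.9 125.7  19.6] rot [-1.571  0.002  0.152] F [0.1 0.5 0.3] w 39.8 
 delta [ 1.4 -1.4 -5. ] [ 0.     0.002 -0.002]
425.0893481090652 293.25999221501706
423.83594767713294 273.8762076800872
422.6826278127319 256.04016487854597
294.30715907259037 416.10740404819376
297.75691299702066 446.93281015375896
```

View pics/z3.png

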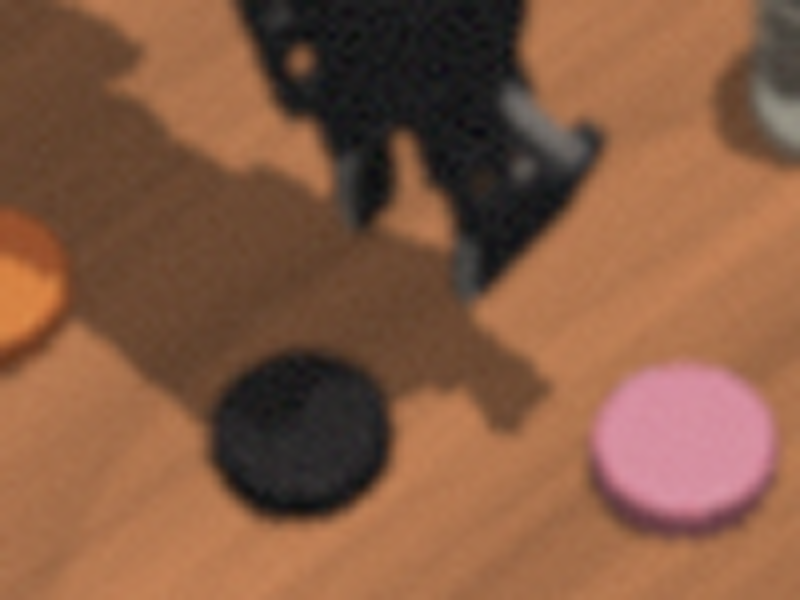

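```bash

python3 -m jog '[{"x":1,"y":3,"z":0,"ax":0,"ay":0,"az":0,"grip":40},{"x":1,"y":6,"z":0,"ax":0,"ay":0,"az":0,"grip":40},{"x":1,"y":6,"z":0,"ax":0,"ay":0,"az":0,"grip":40}]'
python3 -c "
from h import *
s=cam('scene')
a=s[0][200:275,240:340,::-1]
cv2.imwrite('pics/z4.png',cv2.resize(a,None,fx=8,fy=8,interpolation=2))
delta(471,121,21,0.15)
"
```

```text
clock: 3.45
eef_pos: [470.3, 126.1, 14.0]
tool_rot: [-1.571, 0.0, 0.152]
force: [0.5, -0.5, -0.0]
width: 40.3
t 3.5 pos [470.3 126.1  14.2] rot [-1.571  0.     0.152] F [-0.5 -0.1 -0.4] w 39.9 
 delta [-0.1 -6.8 -5.1] [-0.     0.002 -0.   ]
```

View pics/z4.png

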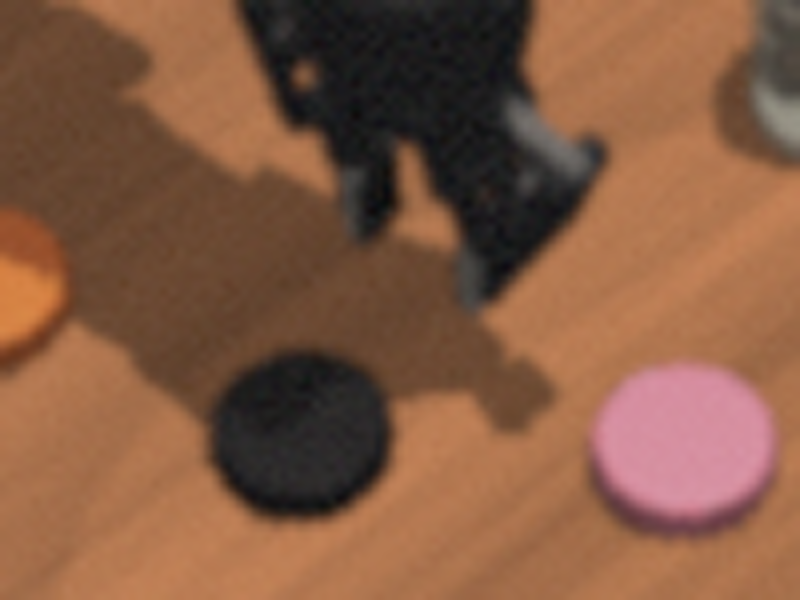

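```bash

python3 -m jog '[{"x":0,"y":2,"z":0,"ax":0,"ay":0,"az":0,"grip":40},{"x":0,"y":4,"z":0,"ax":0,"ay":0,"az":0,"grip":40},{"x":0,"y":4,"z":0,"ax":0,"ay":0,"az":0,"grip":40}]'
python3 -m jog '[{"x":0,"y":2,"z":0,"ax":0,"ay":0,"az":0,"grip":40},{"x":0,"y":3,"z":0,"ax":0,"ay":0,"az":0,"grip":40},{"x":0,"y":3,"z":0,"ax":0,"ay":0,"az":0,"grip":40}]'
```

```text
clock: 3.8
eef_pos: [470.3, 126.1, 10.1]
tool_rot: [-1.571, 0.0, 0.152]
force: [-0.1, -0.1, 0.4]
width: 39.9
clock: 4.1
eef_pos: [470.4, 126.1, 7.2]
tool_rot: [-1.571, 0.0, 0.152]
force: [-0.1, 1.0, 0.2]
width: 40.0
```

```bash

python3 -m jog '[{"x":0,"y":1,"z":0,"ax":0,"ay":0,"az":0,"grip":40},{"x":0,"y":2,"z":0,"ax":0,"ay":0,"az":0,"grip":40},{"x":0,"y":2,"z":0,"ax":0,"ay":0,"az":0,"grip":40}]'
python3 -c "
from h import *
s=cam('scene')
a=s[0][200:275,240:340,::-1]
cv2.imwrite('pics/z5.png',cv2.resize(a,None,fx=8,fy=8,interpolation=2))
delta(471,121,21,0.15)
c=cam('wrist'); cv2.imwrite('pics/w5.png',c[0][:,:,::-1])
"
```

```text
clock: 4.4
eef_pos: [470.4, 126.1, 5.2]
tool_rot: [-1.571, 0.0, 0.152]
force: [0.3, 0.7, 0.5]
width: 40.1
t 4.45 pos [470.4 126.1   5.2] rot [-1.571  0.     0.152] F [-0.6  0.3 -0.1] w 39.9 
 delta [ -0.2 -15.8  -5.1] [-0.     0.002 -0.   ]
```

View pics/z5.png

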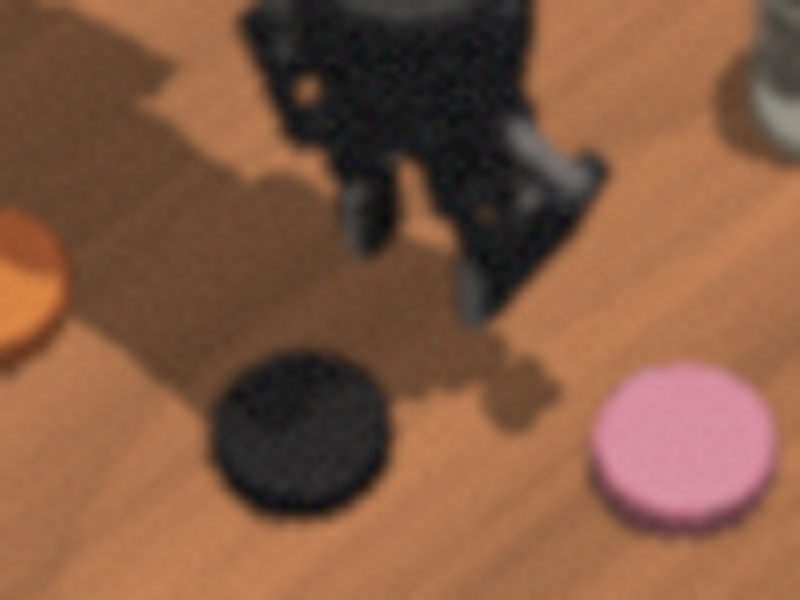

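View pics/w5.png

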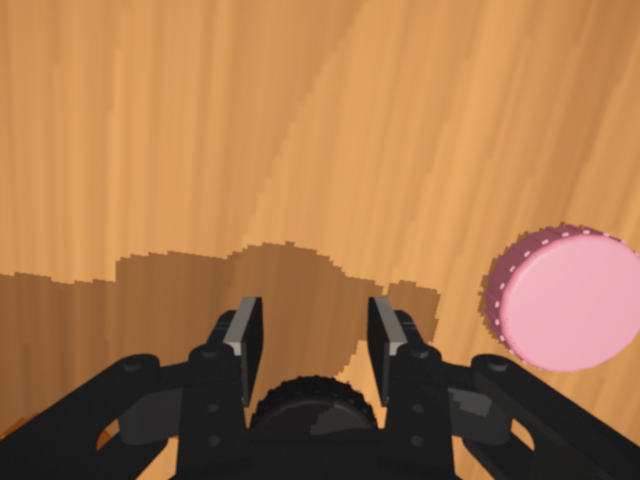

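```bash
python3 -c "
from h import *
from scipy.optimize import least_squares
from scipy.spatial.transform import Rotation as Ro
s=cam('scene'); w=cam('wrist'); st=read_state(); R=Ro.from_euler('xyz',st['tool_rot']); p=st['eef_pos']
P=lambda k,x,y,z: np.array(proj(k,R.apply([x,y,z])+p))
uvR=np.array([240+475/8,200+324/8]); uvL=np.array([240+364/8,200+254/8])
f=lambda a: np.r_[P(s,a[0],a[1],a[2])-uvR,P(s,-a[0],a[1],a[2])-uvL]
r=least_squares(f,[20,0,-11]); print('scene',r.x,r.fun)
g=lambda a: np.r_[P(w,-a[0],a[1],a[2])-[262.3,297],P(w,a[0],a[1],a[2])-[368,297],P(w,-a[0],a[1],a[3])-[263,342],P(w,a[0],a[1],a[3])-[367.5,342]]
r=least_squares(g,[20,0,11,-11]); print('wrist',r.x,r.fun)
print([P(w,x,0,0) for x in(-20,20)])
"
```

```text
scene [ 23.81393346 -12.21893912  -4.79211749] [ 0.02286808 -0.03669192 -0.02312446  0.03710321]
wrist [  52.72642256  209.20766545  -87.44834872 -136.87309472] [-0.50208702  0.01489237  0.62546343  0.02898572  0.51906147 -0.02796318
 -0.64660844 -0.01739738]
[array([269.09347041, 299.42473699]), array([362.78624716, 299.43694853])]
```

```bash

python3 -m jog '[{"x":0,"y":1,"z":0,"ax":0,"ay":0,"az":0,"grip":40},{"x":0,"y":2,"z":0,"ax":0,"ay":0,"az":0,"grip":40},{"x":0,"y":2,"z":0,"ax":0,"ay":0,"az":0,"grip":40}]'
python3 -m jog '[{"x":0,"y":1,"z":0,"ax":0,"ay":0,"az":0,"grip":40},{"x":0,"y":2,"z":0,"ax":0,"ay":0,"az":0,"grip":40},{"x":0,"y":2,"z":0,"ax":0,"ay":0,"az":0,"grip":40}]'

```

```text
clock: 4.9
eef_pos: [470.3, 126.1, 3.2]
tool_rot: [-1.571, 0.0, 0.152]
force: [0.1, 0.1, 0.1]
width: 39.9
clock: 5.2
eef_pos: [470.3, 126.1, 1.2]
tool_rot: [-1.571, 0.0, 0.152]
force: [-0.3, -0.0, 0.0]
width: 40.4
```

```bash

python3 -m jog '[{"x":0,"y":1,"z":0,"ax":0,"ay":0,"az":0,"grip":40},{"x":0,"y":2,"z":0,"ax":0,"ay":0,"az":0,"grip":40},{"x":0,"y":2,"z":0,"ax":0,"ay":0,"az":0,"grip":40}]'
python3 -m jog '[{"x":0,"y":1,"z":0,"ax":0,"ay":0,"az":0,"grip":40},{"x":0,"y":2,"z":0,"ax":0,"ay":0,"az":0,"grip":40},{"x":0,"y":2,"z":0,"ax":0,"ay":0,"az":0,"grip":40}]'
python3 -c "
from h import *
s=cam('scene')
a=s[0][200:275,240:340,::-1]
cv2.imwrite('pics/z6.png',cv2.resize(a,None,fx=8,fy=8,interpolation=2))"

```

```text
clock: 5.5
eef_pos: [470.3, 126.1, -0.8]
tool_rot: [-1.571, 0.0, 0.152]
force: [0.5, 0.4, -0.3]
width: 40.0
clock: 5.8
eef_pos: [470.3, 126.1, -2.8]
tool_rot: [-1.571, 0.0, 0.152]
force: [-0.1, 0.4, -1.1]
width: 40.1
```

View pics/z6.png

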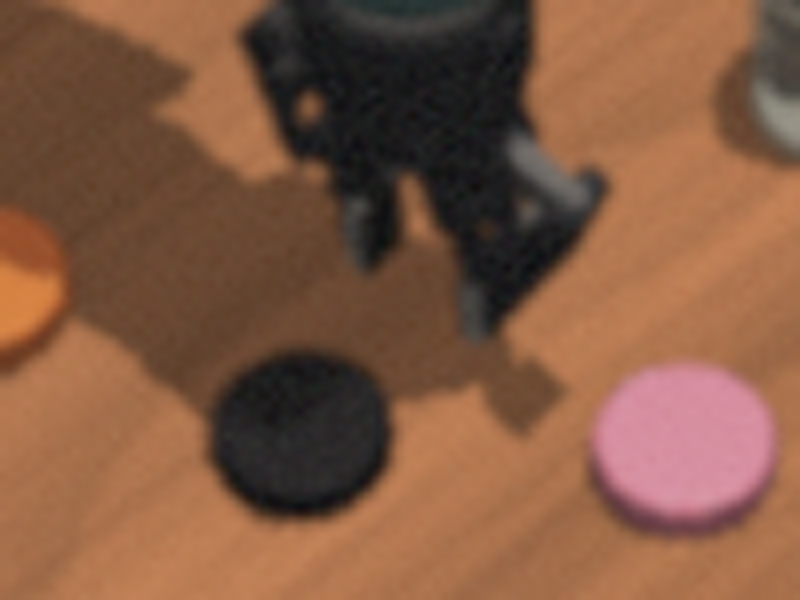

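```bash

python3 -m jog '[{"x":0,"y":1,"z":0,"ax":0,"ay":0,"az":0,"grip":40},{"x":0,"y":3,"z":-3,"ax":0,"ay":0,"az":0,"grip":40},{"x":0,"y":3,"z":-10,"ax":0,"ay":0,"az":0,"grip":40},{"x":0,"y":3,"z":-20,"ax":0,"ay":0,"az":0,"grip":40},{"x":0,"y":3,"z":-30,"ax":0,"ay":0,"az":0,"grip":40}]'
python3 -m jog '[{"x":0,"y":0,"z":-8,"ax":0,"ay":0,"az":0,"grip":40},{"x":0,"y":0,"z":-16,"ax":0,"ay":0,"az":0,"grip":40},{"x":0,"y":0,"z":-24,"ax":0,"ay":0,"az":0,"grip":40},{"x":0,"y":0,"z":-32,"ax":0,"ay":0,"az":0,"grip":40},{"x":0,"y":0,"z":-36,"ax":0,"ay":0,"az":0,"grip":40}]'
python3 -c "
from h import *
s=cam('scene')
a=s[0][200:300,220:340,::-1]
cv2.imwrite('pics/z7.png',cv2.resize(a,None,fx=6,fy=6,interpolation=2))
delta(513.3,-155.5,-6,0.1506)"

```

```text
clock: 6.35
eef_pos: [475.1, 95.2, -5.7]
tool_rot: [-1.571, -0.0, 0.151]
force: [0.4, -0.1, -1.2]
width: 39.6
clock: 6.85
eef_pos: [480.6, 59.8, -5.7]
tool_rot: [-1.571, -0.0, 0.151]
force: [-0.7, 0.7, 0.4]
width: 39.5
t 6.9 pos [480.7  59.3  -5.7] rot [-1.572 -0.     0.15 ] F [-0.4 -0.6  0.9] w 40.3 
 delta [   0.     0.5 -217.3] [ 0.001 -0.     0.   ]
```

View pics/z7.png

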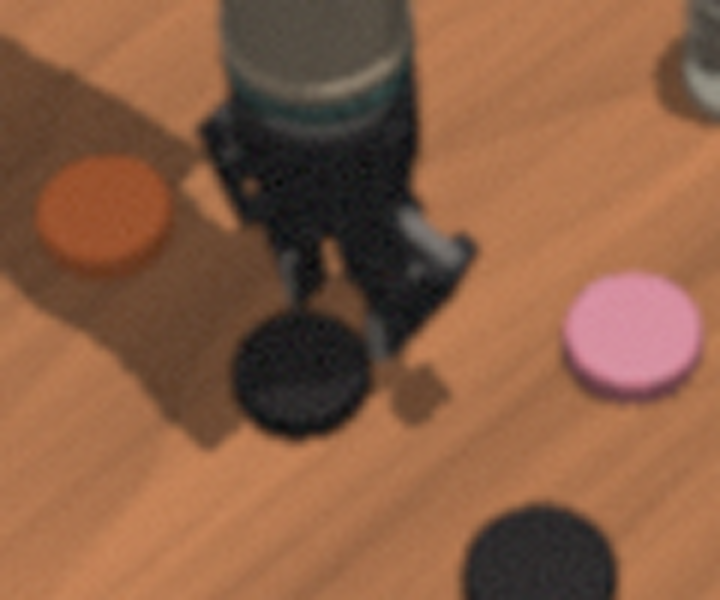

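```bash

python3 -m jog '[{"x":0,"y":0,"z":-10,"ax":0,"ay":0,"az":0,"grip":40},{"x":0,"y":0,"z":-22,"ax":0,"ay":0,"az":0,"grip":40},{"x":0,"y":0,"z":-34,"ax":0,"ay":0,"az":0,"grip":40},{"x":0,"y":0,"z":-44,"ax":0,"ay":0,"az":0,"grip":40},{"x":0,"y":0,"z":-50,"ax":0,"ay":0,"az":0,"grip":40}]'
python3 -c "
from h import *
s=cam('scene')
a=s[0][220:360,160:328,::-1]
cv2.imwrite('pics/z8.png',cv2.resize(a,None,fx=4,fy=4,interpolation=2))
delta(513.3,-155.5,-6,0.1506)"

```

```text
clock: 7.4
eef_pos: [488.2, 9.7, -5.7]
tool_rot: [-1.571, -0.0, 0.15]
force: [0.4, -0.1, -0.3]
width: 39.8
t 7.45 pos [488.3   8.9  -5.6] rot [-1.572 -0.     0.149] F [ 0.9 -1.  -0.3] w 39.8 
 delta [   0.2    0.6 -166.3] [ 0.001 -0.001  0.   ]
```

View pics/z8.png

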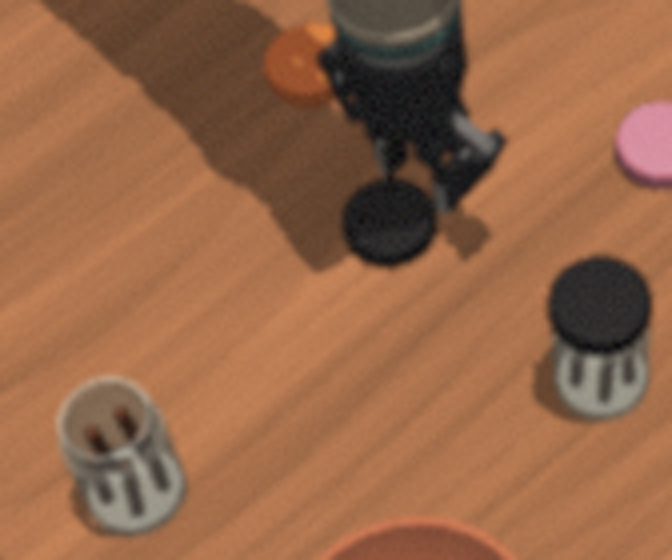

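```bash

python3 -c "
from h import *
s=cam('scene'); p=plane(s,160+390/4-.4,220+222/4-.4,9); q=read_state()['eef_pos']
print(p,(p-q)[:2]@[np.cos(.15),np.sin(.15)],(p-q)[:2]@[-np.sin(.15),np.cos(.15)], np.linalg.norm(p[:2]-[527.5,-249]))"
python3 -m jog '[{"x":0,"y":0,"z":-10,"ax":0,"ay":0,"az":0,"grip":40},{"x":0,"y":0,"z":-23,"ax":0,"ay":0,"az":0,"grip":40},{"x":0,"y":0,"z":-36,"ax":0,"ay":0,"az":0,"grip":40},{"x":0,"y":0,"z":-49,"ax":0,"ay":0,"az":0,"grip":40},{"x":0,"y":0,"z":-60,"ax":0,"ay":0,"az":0,"grip":40}]'
python3 -m jog '[{"x":0,"y":0,"z":-10,"ax":0,"ay":0,"az":0,"grip":40},{"x":0,"y":0,"z":-20,"ax":0,"ay":0,"az":0,"grip":40},{"x":0,"y":0,"z":-30,"ax":0,"ay":0,"az":0,"grip":40},{"x":0,"y":0,"z":-40,"ax":0,"ay":0,"az":0,"grip":40},{"x":0,"y":0,"z":-44,"ax":0,"ay":0,"az":0,"grip":40}]'
python3 -c "
from h import *
s=cam('scene');t=cam('top')
a=s[0][260:380,140:290,::-1]
b=t[0][220:320,400:525,::-1]
cv2.imwrite('pics/z9.png',cv2.resize(a,None,fx=5,fy=5,interpolation=2))
cv2.imwrite('pics/t9.png',cv2.resize(b,None,fx=5,fy=5,interpolation=2))
delta(513.3,-155.5,-6,0.1506)"

```

```text
[494.51017815 -22.9199746    9.        ] 1.34819254834427 -33.45963186137271 228.47430103226014
clock: 8.0
eef_pos: [497.2, -49.7, -5.7]
tool_rot: [-1.571, -0.0, 0.151]
force: [-0.6, 1.4, 0.1]
width: 40.1
clock: 8.5
eef_pos: [504.0, -92.9, -5.7]
tool_rot: [-1.572, -0.0, 0.151]
force: [1.1, 0.4, -0.5]
width: 39.8
t 8.6 pos [503.8 -92.2  -5.7] rot [-1.571 -0.     0.151] F [-0.4 -0.4  0.6] w 40.1 
 delta [ -0.1   0.3 -64. ] [0. 0. 0.]
```

View pics/z9.png

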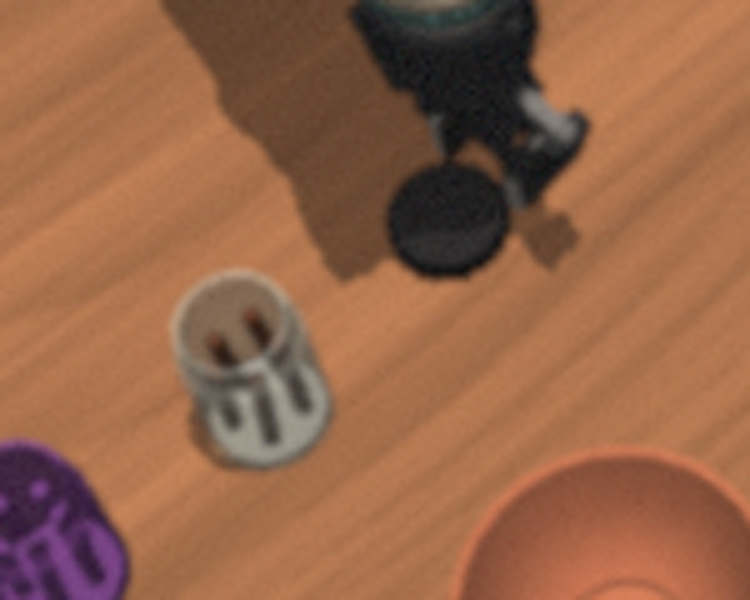

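View pics/t9.png

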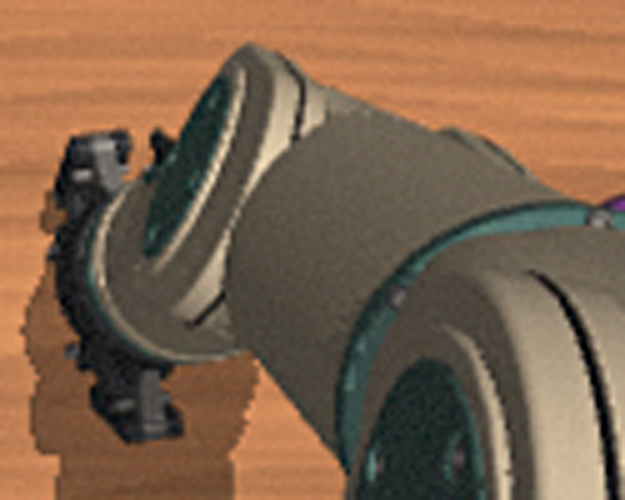

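```bash

python3 -c "
from h import *
s=cam('scene'); p=plane(s,140+449/5-.4,260+219.5/5-.4,9); q=read_state()['eef_pos']
j=plane(s,140+268/5-.4,260+405/5-.4,0); r=plane(s,140+237/5-.4,260+325/5-.4,96)
print(p,j,r,(p-q)[:2]@[-np.sin(.15),np.cos(.15)]); 
for J in([527.5,-249],j[:2],r[:2]): print(np.linalg.norm(p[:2]-J))"

```

```text
[ 509.84543348 -125.20624837    9.        ] [ 5.23655113e+02 -2.46962068e+02 -2.27373675e-13] [ 531.9847818  -247.35369334   96.        ] -34.31820581131219
125.04629807306716
122.53647161434485
124.1376214371212
```

```bash

python3 -m jog '[{"x":0,"y":0,"z":-8,"ax":0,"ay":0,"az":0,"grip":40},{"x":0,"y":0,"z":-18,"ax":0,"ay":0,"az":0,"grip":40},{"x":0,"y":0,"z":-28,"ax":0,"ay":0,"az":0,"grip":40},{"x":0,"y":0,"z":-38,"ax":0,"ay":0,"az":0,"grip":40},{"x":0,"y":0,"z":-44,"ax":0,"ay":0,"az":0,"grip":40}]'
python3 -m jog '[{"x":0,"y":0,"z":-2,"ax":0,"ay":0,"az":0,"grip":40},{"x":0,"y":0,"z":-4,"ax":0,"ay":0,"az":0,"grip":40},{"x":0,"y":0,"z":-4,"ax":0,"ay":0,"az":0,"grip":40}]'
python3 -c "
from h import *
s=cam('scene')
a=s[0][280:360,160:260,::-1]
cv2.imwrite('pics/z10.png',cv2.resize(a,None,fx=8,fy=8,interpolation=2))
delta(513.3,-155.5,-6,0.1506)"

```

```text
clock: 9.15
eef_pos: [510.6, -136.7, -5.7]
tool_rot: [-1.572, -0.0, 0.15]
force: [0.4, 0.4, -0.4]
width: 40.0
clock: 9.45
eef_pos: [511.0, -138.8, -5.7]
tool_rot: [-1.571, 0.0, 0.152]
force: [0.3, 1.3, 0.2]
width: 39.7
t 9.5 pos [ 510.9 -138.5   -5.7] rot [-1.571  0.     0.152] F [-0.2  0.4  1.2] w 40.0 
 delta [ -0.2   0.3 -17.1] [-0.     0.002 -0.   ]
```

View pics/z10.png

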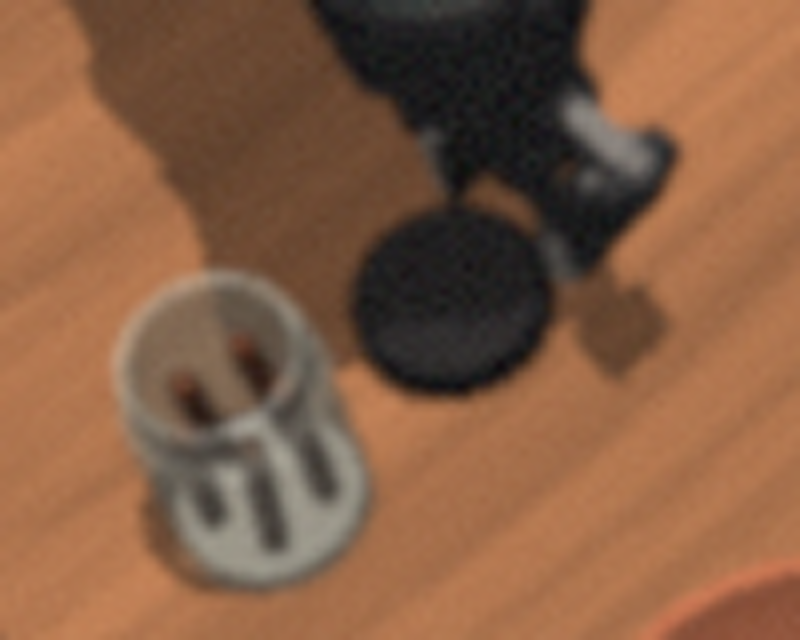

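```bash

python3 -c "
from h import *
s=cam('scene'); k=lambda x,y,z:plane(s,160+x/8-.4,280+y/8-.4,z)
p=k(454,300,9); q=k(455,313,0); j=k(271,508,0); e=k(372,490,0)
print(p,q,j,np.linalg.norm((q-j)[:2]),np.linalg.norm((p-j)[:2]),np.linalg.norm((p[:2]-[527.5,-249])))
print(j+0, k(215,362,96))"

```

```text
[ 517.16706033 -171.2531665     9.        ] [ 516.19406709 -171.88078295    0.        ] [ 529.31945869 -250.35432519    0.        ] 79.56363953264297 80.02920774230756 78.43047724844044
[ 529.31945869 -250.35432519    0.        ] [ 531.67531236 -248.54679541   96.        ]
```

```bash

python3 -m jog '[{"x":0,"y":0,"z":-3,"ax":0,"ay":0,"az":0,"grip":40},{"x":0,"y":0,"z":-6,"ax":0,"ay":0,"az":0,"grip":40},{"x":0,"y":0,"z":-9,"ax":0,"ay":0,"az":0,"grip":40},{"x":0,"y":0,"z":-12,"ax":0,"ay":0,"az":0,"grip":40},{"x":0,"y":0,"z":-12,"ax":0,"ay":0,"az":0,"grip":40}]'
python3 -c "
from h import *
s=cam('scene')
a=s[0][280:360,160:260,::-1]
cv2.imwrite('pics/z11.png',cv2.resize(a,None,fx=8,fy=8,interpolation=2))
delta(513.3,-155.5,-6,0.1506)"

```

```text
clock: 10.05
eef_pos: [512.9, -151.5, -5.7]
tool_rot: [-1.571, -0.0, 0.151]
force: [-0.4, 0.1, 0.7]
width: 40.0
t 10.1 pos [ 512.8 -151.1   -5.7] rot [-1.571 -0.     0.151] F [-0.2  0.1  0.7] w 40.0 
 delta [-0.2  0.3 -4.4] [0.    0.001 0.   ]
```

View pics/z11.png

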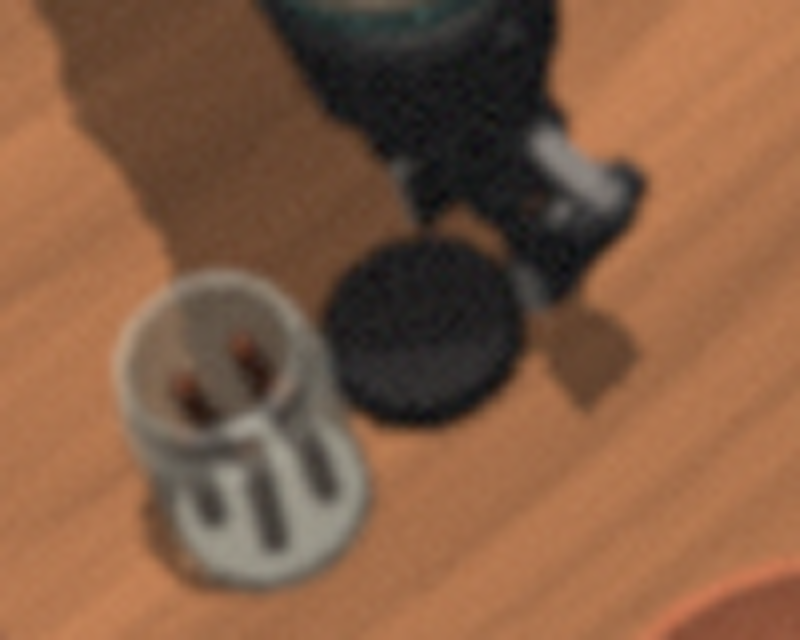

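```bash

python3 -m jog '[{"x":0,"y":0,"z":4,"ax":0,"ay":0,"az":0,"grip":40},{"x":0,"y":0,"z":15,"ax":0,"ay":0,"az":0,"grip":40},{"x":0,"y":0,"z":35,"ax":0,"ay":0,"az":0,"grip":40},{"x":0,"y":-20,"z":55,"ax":0,"ay":0,"az":0,"grip":40},{"x":0,"y":-60,"z":60,"ax":0,"ay":0,"az":0,"grip":40}]'
python3 -m jog '[{"x":0,"y":-40,"z":0,"ax":0,"ay":0,"az":0,"grip":0},{"x":0,"y":-80,"z":0,"ax":0,"ay":0,"az":0,"grip":0},{"x":0,"y":-120,"z":0,"ax":0,"ay":0,"az":0,"grip":0},{"x":0,"y":-160,"z":0,"ax":0,"ay":0,"az":0,"grip":0},{"x":0,"y":-160,"z":0,"ax":0,"ay":0,"az":0,"grip":0}]'
python3 -c "
from h import *
s=cam('scene'); w=cam('wrist'); t=cam('top')
cv2.imwrite('pics/z12.png',cv2.resize(s[0][200:360,160:360,::-1],None,fx=4,fy=4,interpolation=2))
cv2.imwrite('pics/w12.png',w[0][:,:,::-1]); cv2.imwrite('pics/t12.png',t[0][:,:,::-1])
delta(528.5,-249,210,0.15)
print(proj(s,read_state()['eef_pos']))
"

```

```text
clock: 10.6
eef_pos: [500.6, -86.6, 52.5]
tool_rot: [-1.566, 0.007, 0.156]
force: [1.1, -0.3, 0.8]
width: 40.0
clock: 11.1
eef_pos: [506.9, -90.8, 219.2]
tool_rot: [-1.573, -0.01, 0.153]
force: [-0.3, -0.3, -0.6]
width: 0.3
t 11.25 pos [503.  -90.1 213.7] rot [-1.57e+00  1.00e-03  1.53e-01] F [ 0.4  0.4 -0.5] w -0.2 
 delta [   1.     3.6 -160.9] [-0.001  0.003 -0.001]
(np.float64(227.26554838690157), np.float64(245.96352006634774))
```

View pics/z12.png

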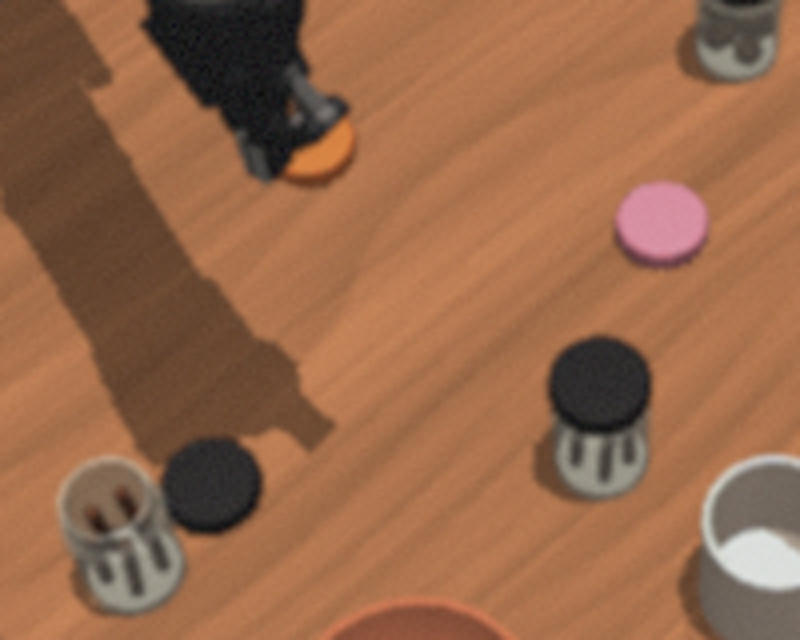

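View pics/w12.png

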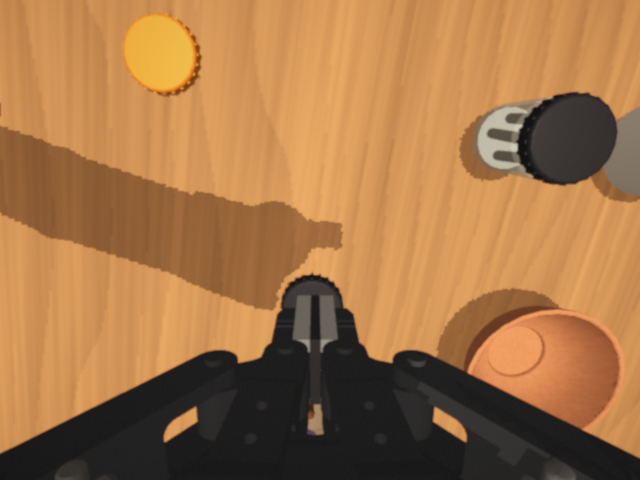

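View pics/t12.png

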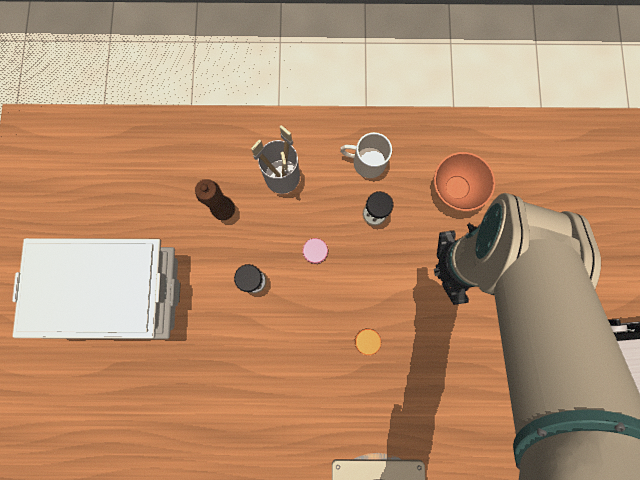

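```bash

python3 -c "
from h import *
s=cam('scene'); t=cam('top'); cv2.imwrite('pics/s13.png',s[0][:,:,::-1])
for z in(250,300,350,400): print(z,plane(t,545,240,z).round(),plane(t,600,250,z).round(),plane(t,580,420,z).round())
print(read_state()['qpos'].round(3))
delta(529,-249,215,-0.2)"

```

```text
250 [ 562. -284.  250.] [ 544. -384.  250.] [ 246. -321.  250.]
300 [ 554. -258.  300.] [ 537. -352.  300.] [ 258. -292.  300.]
350 [ 545. -232.  350.] [ 530. -319.  350.] [ 269. -263.  350.]
400 [ 537. -205.  400.] [ 522. -287.  400.] [ 280. -235.  400.]
[-0.072  0.447  0.278  1.907 -0.164  0.813  0.447]
t 11.35 pos [502.5 -90.5 212.8] rot [-1.57   0.003  0.153] F [ 0.5 -0.3  0.3] w 0.3 
 delta [   2.1   -2.4 -160.6] [-0.001  0.353 -0.003]
```

View pics/s13.png

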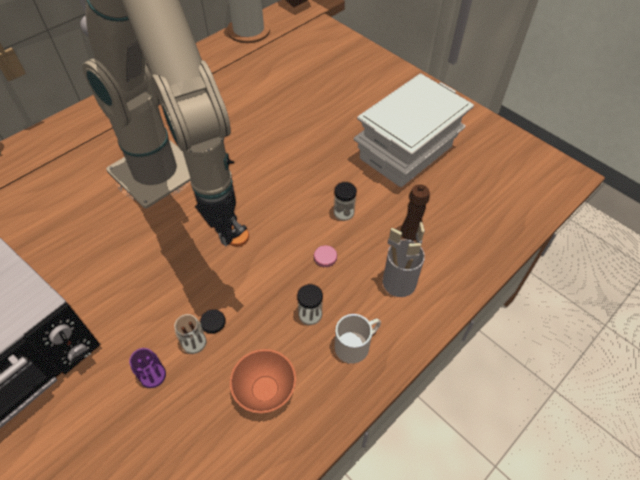

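```bash

python3 -m jog '[{"x":0,"y":0,"z":-25,"ax":0,"ay":0.07,"az":0,"grip":0},{"x":1,"y":0,"z":-65,"ax":0,"ay":0.14,"az":0,"grip":0},{"x":2,"y":0,"z":-105,"ax":0,"ay":0.21,"az":0,"grip":0},{"x":2,"y":0,"z":-140,"ax":0,"ay":0.28,"az":0,"grip":0},{"x":2,"y":0,"z":-160,"ax":0,"ay":0.35,"az":0,"grip":0}]'
python3 -m jog '[{"x":0,"y":15,"z":0,"ax":0,"ay":0,"az":0,"grip":0},{"x":0,"y":35,"z":0,"ax":0,"ay":0,"az":0,"grip":0},{"x":0,"y":50,"z":0,"ax":0,"ay":0,"az":0,"grip":0},{"x":0,"y":50,"z":0,"ax":0,"ay":0,"az":0,"grip":0},{"x":0,"y":50,"z":0,"ax":0,"ay":0,"az":0,"grip":0}]'
python3 -c "
from h import *
s=cam('scene'); w=cam('wrist'); t=cam('top')
cv2.imwrite('pics/z14.png',cv2.resize(s[0][240:360,120:270,::-1],None,fx=5,fy=5,interpolation=2))
cv2.imwrite('pics/w14.png',w[0][:,:,::-1]); cv2.imwrite('pics/t14.png',t[0][:,:,::-1])
delta(529,-249,150,-0.2)
p=read_state()['eef_pos']
for dz in(-11,0,10,20): u,v=proj(s,p+[0,0,dz]); print((u-120)*5,(v-240)*5)
"

```

```text
clock: 11.85
eef_pos: [528.9, -252.3, 212.7]
tool_rot: [-1.572, 0.002, -0.205]
force: [0.2, 0.5, 1.0]
width: 0.0
clock: 12.35
eef_pos: [529.7, -248.5, 163.7]
tool_rot: [-1.57, 0.002, -0.198]
force: [1.1, -0.3, 0.6]
width: -0.2
t 12.5 pos [ 530.5 -249.2  165. ] rot [-1.571e+00 -1.000e-03 -1.980e-01] F [ 0.4 -0.1 -0.2] w 0.1 
 delta [-1.5 15.  -0.1] [0.    0.002 0.001]
301.7811796442636 361.6145772193164
296.25643153122735 349.29222810825763
291.1563159212419 337.91697555969165
285.9805801856179 326.37306055468855
```

View pics/z14.png

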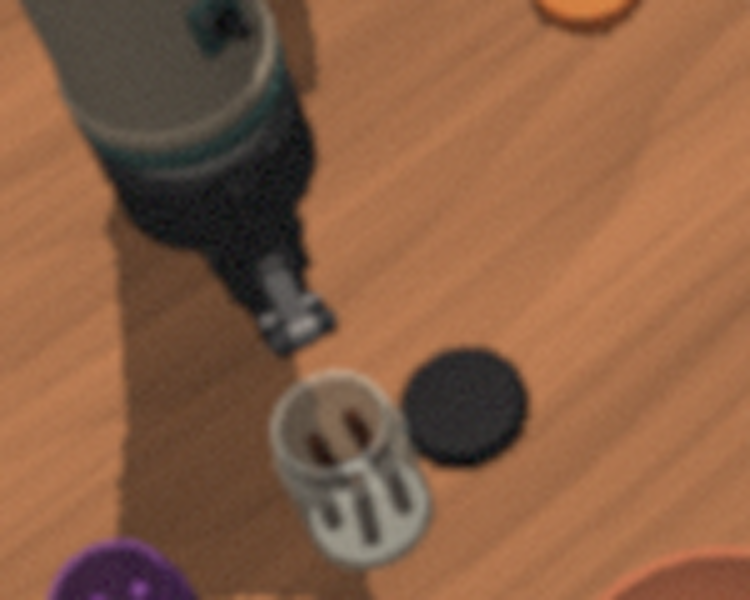

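View pics/w14.png

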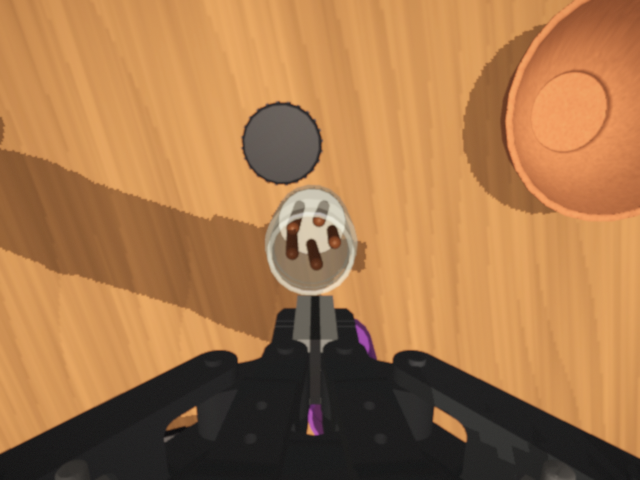

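View pics/t14.png

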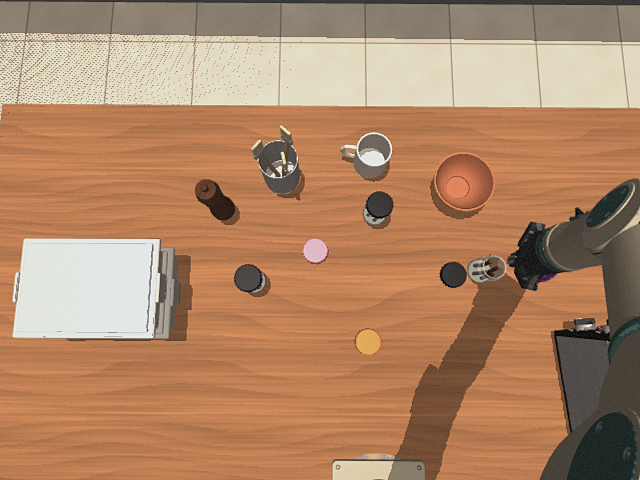

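```bash

python3 -c "
from h import *
w=cam('wrist'); print('rim wrist',plane(w,311,252,96),'lid',plane(w,282,142,18))
t=cam('top'); st,_=black(t,452,274,20); print('lid top',st,plane(t,st[0]+st[2]/2-.5,st[1]+st[3]/2-.5,14))
a=t[0][200:300,435:560,::-1]; cv2.imwrite('pics/t15.png',cv2.resize(a,None,fx=6,fy=6,interpolation=2))
p=read_state()['eef_pos']
for dz in(-11,0,10,20): u,v=proj(t,p+[0,0,dz]); print((u-435)*6,(v-200)*6)
"

```

```text
rim wrist [ 528.16367832 -248.30005692   96.        ] lid [ 518.83575821 -183.80599079   18.        ]
lid top [440 262  26  26 521] [ 517.41520867 -183.07021693   14.        ]
421.2329815575997 376.2721755111844
434.9924017863407 372.6831598363284
447.79580218331216 369.3435129651464
460.8898805146705 365.92804548193953
```

View pics/t15.png

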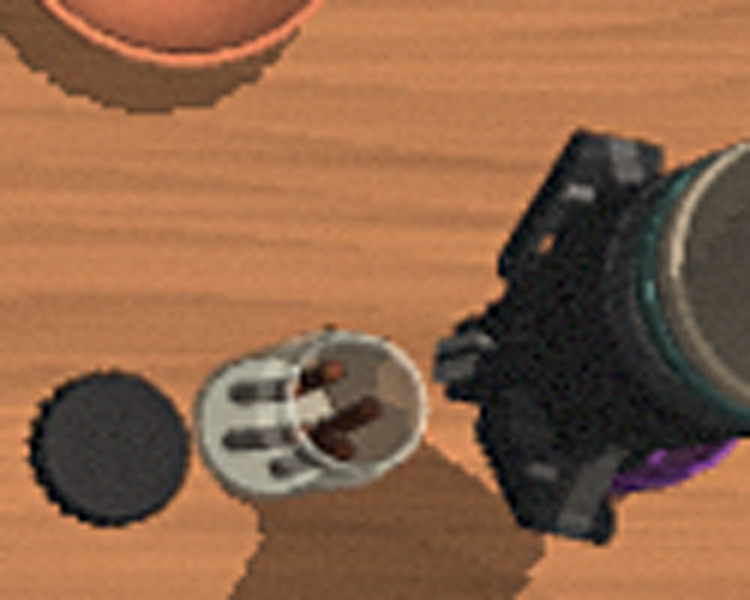

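```bash
python3 -c "
from h import *
delta(490,-70,60,-0.2)"
```

```text
t 12.6 pos [ 530.4 -249.3  165. ] rot [-1.571e+00 -1.000e-03 -1.980e-01] F [-0.1  0.6  0.9] w -0.0 
 delta [-75.  104.9 167.9] [0.    0.002 0.001]
```

```bash

python3 -m jog '[{"x":-10,"y":0,"z":25,"ax":0,"ay":0,"az":0,"grip":0},{"x":-30,"y":0,"z":70,"ax":0,"ay":0,"az":0,"grip":0},{"x":-50,"y":0,"z":115,"ax":0,"ay":0,"az":0,"grip":0},{"x":-70,"y":20,"z":150,"ax":0,"ay":0,"az":0,"grip":0},{"x":-75,"y":50,"z":168,"ax":0,"ay":0,"az":0,"grip":0}]'
python3 -m jog '[{"x":0,"y":30,"z":0,"ax":0,"ay":0,"az":0,"grip":0},{"x":0,"y":55,"z":0,"ax":0,"ay":0,"az":0,"grip":0},{"x":0,"y":80,"z":0,"ax":0,"ay":0,"az":0,"grip":0},{"x":0,"y":95,"z":0,"ax":0,"ay":0,"az":0,"grip":0},{"x":0,"y":95,"z":0,"ax":0,"ay":0,"az":0,"grip":0}]'

```

```text
clock: 13.1
eef_pos: [489.4, -65.6, 115.5]
tool_rot: [-1.568, -0.002, -0.194]
force: [1.5, -0.7, -0.5]
width: 0.0
clock: 13.6
eef_pos: [488.6, -69.6, 18.0]
tool_rot: [-1.571, 0.003, -0.198]
force: [0.0, 0.9, 0.8]
width: -0.1
```

```bash

python3 -m jog '[{"x":0,"y":2,"z":0,"ax":0,"ay":0,"az":0,"grip":0},{"x":0,"y":4,"z":0,"ax":0,"ay":0,"az":0,"grip":0},{"x":0,"y":6,"z":0,"ax":0,"ay":0,"az":0,"grip":0},{"x":0,"y":6,"z":0,"ax":0,"ay":0,"az":0,"grip":0}]'
python3 -m jog '[{"x":0,"y":1,"z":0,"ax":0,"ay":0,"az":0,"grip":0},{"x":0,"y":2,"z":0,"ax":0,"ay":0,"az":0,"grip":0},{"x":0,"y":2,"z":0,"ax":0,"ay":0,"az":0,"grip":0}]'

```

```text
clock: 14.0
eef_pos: [489.8, -69.7, 13.7]
tool_rot: [-1.571, -0.001, -0.198]
force: [0.9, -0.5, -0.3]
width: -0.2
clock: 14.3
eef_pos: [489.4, -69.7, 11.3]
tool_rot: [-1.571, 0.0, -0.198]
force: [-0.3, 0.2, -0.9]
width: 0.2
```

```bash

python3 -m jog '[{"x":0,"y":1,"z":0,"ax":0,"ay":0,"az":0,"grip":0},{"x":0,"y":2,"z":0,"ax":0,"ay":0,"az":0,"grip":0},{"x":0,"y":2,"z":0,"ax":0,"ay":0,"az":0,"grip":0}]'
python3 -m jog '[{"x":0,"y":1,"z":0,"ax":0,"ay":0,"az":0,"grip":0},{"x":0,"y":2,"z":0,"ax":0,"ay":0,"az":0,"grip":0},{"x":0,"y":2,"z":0,"ax":0,"ay":0,"az":0,"grip":0}]'
python3 -m jog '[{"x":0,"y":1,"z":0,"ax":0,"ay":0,"az":0,"grip":0},{"x":0,"y":2,"z":0,"ax":0,"ay":0,"az":0,"grip":0},{"x":0,"y":2,"z":0,"ax":0,"ay":0,"az":0,"grip":0}]'

```

```text
clock: 14.6
eef_pos: [489.3, -69.7, 9.1]
tool_rot: [-1.571, 0.0, -0.198]
force: [0.6, -0.1, 0.3]
width: 0.1
clock: 14.9
eef_pos: [489.3, -69.7, 7.1]
tool_rot: [-1.571, 0.0, -0.198]
force: [0.1, -0.1, -0.5]
width: -0.1
clock: 15.2
eef_pos: [489.3, -69.7, 5.2]
tool_rot: [-1.571, 0.0, -0.198]
force: [0.2, -0.3, 0.3]
width: -0.2
```

```bash

python3 -m jog '[{"x":0,"y":1,"z":0,"ax":0,"ay":0,"az":0,"grip":0},{"x":0,"y":2,"z":0,"ax":0,"ay":0,"az":0,"grip":0},{"x":0,"y":2,"z":0,"ax":0,"ay":0,"az":0,"grip":0}]'
python3 -m jog '[{"x":0,"y":1,"z":0,"ax":0,"ay":0,"az":0,"grip":0},{"x":0,"y":2,"z":0,"ax":0,"ay":0,"az":0,"grip":0},{"x":0,"y":2,"z":0,"ax":0,"ay":0,"az":0,"grip":0}]'
python3 -m jog '[{"x":0,"y":1,"z":0,"ax":0,"ay":0,"az":0,"grip":0},{"x":0,"y":2,"z":0,"ax":0,"ay":0,"az":0,"grip":0},{"x":0,"y":2,"z":0,"ax":0,"ay":0,"az":0,"grip":0}]'
python3 -c "
from h import *
s=cam('scene'); cv2.imwrite('pics/z16.png',cv2.resize(s[0][260:335,200:300,::-1],None,fx=8,fy=8,interpolation=2))
p=read_state()['eef_pos']
for dz in(-11,0,10,20): u,v=proj(s,p+[0,0,dz]); print((u-200)*8,(v-260)*8)
"

```

```text
clock: 15.5
eef_pos: [489.3, -69.7, 3.2]
tool_rot: [-1.571, 0.0, -0.198]
force: [1.0, -0.4, 0.5]
width: 0.3
clock: 15.8
eef_pos: [489.3, -69.7, 1.2]
tool_rot: [-1.571, 0.0, -0.198]
force: [0.1, 0.3, 0.2]
width: -0.2
clock: 16.1
eef_pos: [489.4, -69.7, -0.8]
tool_rot: [-1.571, 0.0, -0.198]
force: [-0.1, 0.4, 0.0]
width: 0.3
340.3483798944567 232.43696118454682
336.32272877369405 214.8008958691671
332.6160811436248 198.56236010340263
328.86385259570307 182.12413787195237
```

View pics/z16.png

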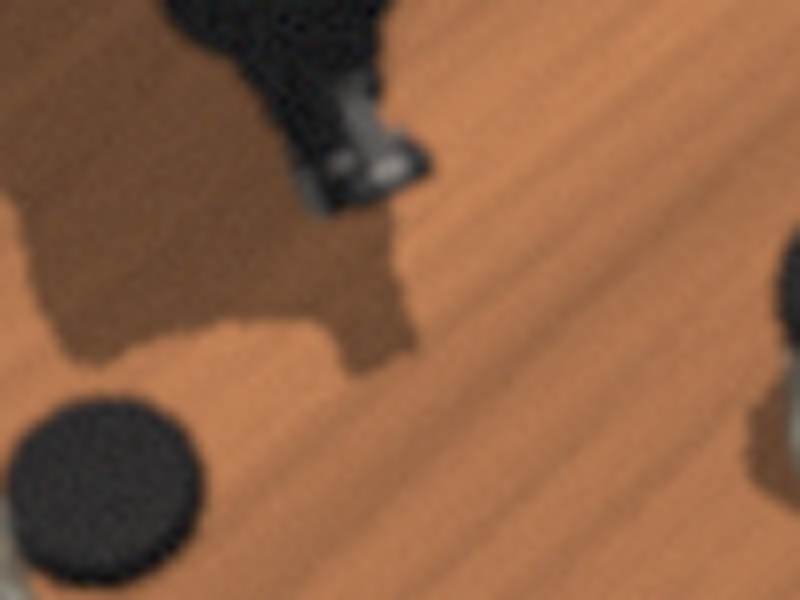

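```bash

python3 -m jog '[{"x":0,"y":1,"z":0,"ax":0,"ay":0,"az":0,"grip":0},{"x":0,"y":2,"z":0,"ax":0,"ay":0,"az":0,"grip":0},{"x":0,"y":2,"z":0,"ax":0,"ay":0,"az":0,"grip":0}]'
python3 -m jog '[{"x":0,"y":1,"z":0,"ax":0,"ay":0,"az":0,"grip":0},{"x":0,"y":2,"z":0,"ax":0,"ay":0,"az":0,"grip":0},{"x":0,"y":2,"z":0,"ax":0,"ay":0,"az":0,"grip":0}]'
python3 -m jog '[{"x":0,"y":1,"z":0,"ax":0,"ay":0,"az":0,"grip":0},{"x":0,"y":2,"z":0,"ax":0,"ay":0,"az":0,"grip":0},{"x":0,"y":2,"z":0,"ax":0,"ay":0,"az":0,"grip":0}]'

```

```text
clock: 16.45
eef_pos: [489.3, -69.7, -2.8]
tool_rot: [-1.571, 0.0, -0.198]
force: [-0.0, -0.5, 0.0]
width: 0.0
clock: 16.75
eef_pos: [489.3, -69.7, -4.9]
tool_rot: [-1.571, 0.0, -0.198]
force: [-0.1, -0.3, -0.9]
width: -0.1
clock: 17.05
eef_pos: [489.3, -69.7, -6.9]
tool_rot: [-1.571, 0.0, -0.198]
force: [0.4, 0.2, 0.2]
width: 0.3
```

```bash

python3 -m jog '[{"x":0,"y":1,"z":0,"ax":0,"ay":0,"az":0,"grip":0},{"x":0,"y":2,"z":0,"ax":0,"ay":0,"az":0,"grip":0},{"x":0,"y":2,"z":0,"ax":0,"ay":0,"az":0,"grip":0}]'
python3 -m jog '[{"x":0,"y":1,"z":0,"ax":0,"ay":0,"az":0,"grip":0},{"x":0,"y":2,"z":0,"ax":0,"ay":0,"az":0,"grip":0},{"x":0,"y":2,"z":0,"ax":0,"ay":0,"az":0,"grip":0}]'
python3 -c "
from h import *
s=cam('scene'); cv2.imwrite('pics/z17.png',cv2.resize(s[0][260:320,210:290,::-1],None,fx=10,fy=10,interpolation=2))
p=read_state()['eef_pos']
for dz in(-11,0,10,20): u,v=proj(s,p+[0,0,dz]); print((u-210)*10,(v-260)*10)
"

```

```text
clock: 17.35
eef_pos: [489.3, -69.7, -8.8]
tool_rot: [-1.571, 0.0, -0.198]
force: [0.3, 0.1, -0.2]
width: 0.1
clock: 17.65
eef_pos: [489.4, -69.7, -10.8]
tool_rot: [-1.571, 0.0, -0.198]
force: [0.6, -0.2, 0.4]
width: -0.3
329.8853575652777 310.37858852132786
324.9131718529955 288.5980718693571
320.3353473103448 268.5450429901863
315.7015723353203 248.246924849567
```

View pics/z17.png

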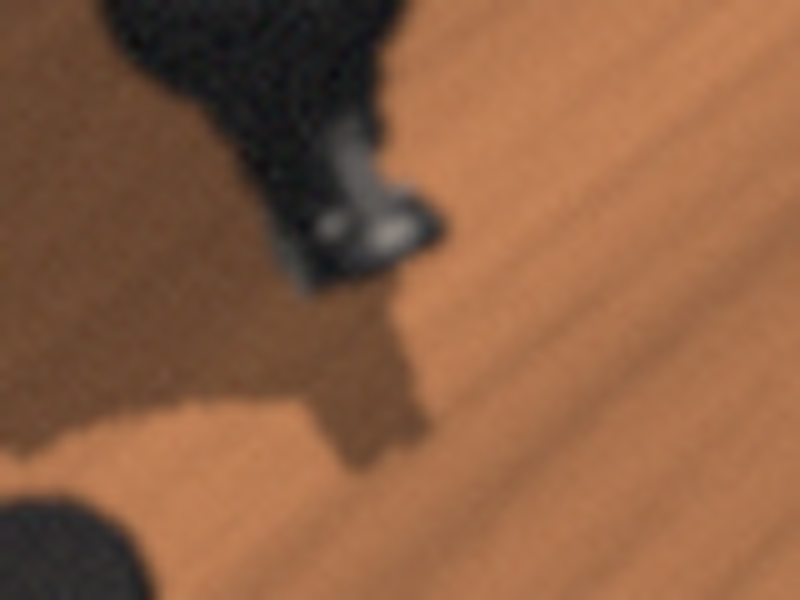

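```bash

python3 -m jog '[{"x":0,"y":1,"z":0,"ax":0,"ay":0,"az":0,"grip":0},{"x":0,"y":2,"z":0,"ax":0,"ay":0,"az":0,"grip":0},{"x":0,"y":2,"z":0,"ax":0,"ay":0,"az":0,"grip":0}]'
python3 -m jog '[{"x":0,"y":1,"z":0,"ax":0,"ay":0,"az":0,"grip":0},{"x":0,"y":2,"z":0,"ax":0,"ay":0,"az":0,"grip":0},{"x":0,"y":2,"z":0,"ax":0,"ay":0,"az":0,"grip":0}]'

```

```text
clock: 18.0
eef_pos: [489.4, -69.7, -12.8]
tool_rot: [-1.571, 0.0, -0.198]
force: [-0.0, 0.3, 0.5]
width: -0.1
clock: 18.3
eef_pos: [489.4, -69.7, -14.9]
tool_rot: [-1.571, 0.0, -0.198]
force: [0.1, 0.4, 0.8]
width: -0.1
```

```bash

python3 -m jog '[{"x":0,"y":1,"z":0,"ax":0,"ay":0,"az":0,"grip":0},{"x":0,"y":2,"z":0,"ax":0,"ay":0,"az":0,"grip":0},{"x":0,"y":2,"z":0,"ax":0,"ay":0,"az":0,"grip":0}]'
python3 -m jog '[{"x":0,"y":1,"z":0,"ax":0,"ay":0,"az":0,"grip":0},{"x":0,"y":2,"z":0,"ax":0,"ay":0,"az":0,"grip":0},{"x":0,"y":2,"z":0,"ax":0,"ay":0,"az":0,"grip":0}]'

```

```text
clock: 18.6
eef_pos: [489.5, -69.7, -15.9]
tool_rot: [-1.57, -0.0, -0.198]
force: [-1.3, 1.3, 9.4]
width: 0.1
clock: 18.9
eef_pos: [489.6, -69.8, -16.1]
tool_rot: [-1.569, -0.001, -0.199]
force: [-6.6, 0.2, 31.7]
width: -0.3
```

```bash

python3 -m jog '[{"x":0,"y":-5,"z":0,"ax":0,"ay":0,"az":0,"grip":0},{"x":0,"y":-45,"z":0,"ax":0,"ay":0,"az":0,"grip":0},{"x":0,"y":-90,"z":0,"ax":0,"ay":0,"az":0,"grip":0},{"x":0,"y":-135,"z":0,"ax":0,"ay":0,"az":0,"grip":0},{"x":0,"y":-165,"z":0,"ax":0,"ay":0,"az":0,"grip":0}]'
python3 -c "
from h import *
delta(528,-248.7,150,-0.2)"
```

```text
clock: 19.4
eef_pos: [490.2, -70.0, 149.0]
tool_rot: [-1.571, -0.003, -0.198]
force: [0.6, -0.1, -0.7]
width: 0.1
t 19.4 pos [490.2 -70.  149. ] rot [-1.571 -0.003 -0.198] F [ 0.6 -0.1 -0.7] w 0.1 
 delta [  72.3   -0.8 -167.8] [-0.     0.002  0.003]
```

```bash

python3 -m jog '[{"x":15,"y":0,"z":-35,"ax":0,"ay":0,"az":0,"grip":0},{"x":33,"y":0,"z":-77,"ax":0,"ay":0,"az":0,"grip":0},{"x":51,"y":0,"z":-118,"ax":0,"ay":0,"az":0,"grip":0},{"x":66,"y":0,"z":-153,"ax":0,"ay":0,"az":0,"grip":0},{"x":72,"y":0,"z":-168,"ax":0,"ay":0,"az":0,"grip":0}]'
python3 -m jog '[{"x":0,"y":0,"z":0,"ax":0,"ay":0,"az":0,"grip":0},{"x":0,"y":0,"z":0,"ax":0,"ay":0,"az":0,"grip":0}]'
python3 -c "
from h import *
delta(528,-248.7,110.5,-0.2)"
```

```text
clock: 19.9
eef_pos: [526.8, -253.6, 146.5]
tool_rot: [-1.574, -0.001, -0.202]
force: [-1.2, -0.5, 1.1]
width: 0.1
clock: 20.1
eef_pos: [526.5, -246.9, 145.7]
tool_rot: [-1.569, 0.002, -0.197]
force: [-0.1, 0.4, 0.6]
width: 0.2
t 20.1 pos [ 526.5 -246.9  145.7] rot [-1.569  0.002 -0.197] F [-0.1  0.4  0.6] w 0.2 
 delta [ 1.9 35.2 -1.5] [-0.002  0.003 -0.002]
```

```bash

python3 -m jog '[{"x":0,"y":6,"z":0,"ax":0,"ay":0,"az":0,"grip":0},{"x":0,"y":14,"z":0,"ax":0,"ay":0,"az":0,"grip":0},{"x":0,"y":22,"z":0,"ax":0,"ay":0,"az":0,"grip":0},{"x":0,"y":24,"z":0,"ax":0,"ay":0,"az":0,"grip":0},{"x":0,"y":24,"z":0,"ax":0,"ay":0,"az":0,"grip":0}]'
python3 -c "
from h import *
s=cam('scene'); w=cam('wrist'); t=cam('top')
cv2.imwrite('pics/z18.png',cv2.resize(s[0][280:370,140:260,::-1],None,fx=6,fy=6,interpolation=2))
cv2.imwrite('pics/w18.png',w[0][:,:,::-1]); cv2.imwrite('pics/t18.png',cv2.resize(t[0][210:310,435:560,::-1],None,fx=6,fy=6,interpolation=2))
delta(528,-248.7,110.5,-0.2)
p=read_state()['eef_pos']
for n,k,u0,v0 in(('s',s,140,280),('t',t,435,210)):
  for q in(p+[0,0,15.5],(528,-248.7,126),(528,-248.7,96)): u,v=proj(k,q); print(n,(u-u0)*6,(v-v0)*6)
"
```

```text
clock: 20.6
eef_pos: [526.6, -248.1, 121.6]
tool_rot: [-1.57, 0.001, -0.198]
force: [0.8, -0.4, 0.7]
width: 0.1
t 20.75 pos [ 527.1 -248.7  122.4] rot [-1.571 -0.    -0.198] F [ 1.4 -0.9 -0.1] w 0.4 
 delta [ 0.9 11.9  0.2] [0.    0.002 0.   ]
s 247.14332670205135 208.31058637798515
s 255.65435654025146 225.24366767937147
s 272.5679999053591 262.9435699051263
t 400.65934652773024 330.7098649501469
t 386.3374915214124 331.72534183229845
t 352.5481092317434 340.3424759955509
```

View pics/z18.png

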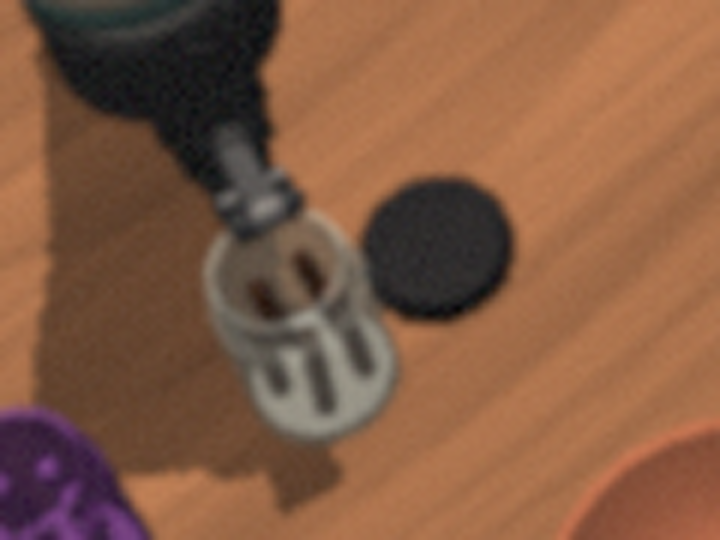

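View pics/t18.png

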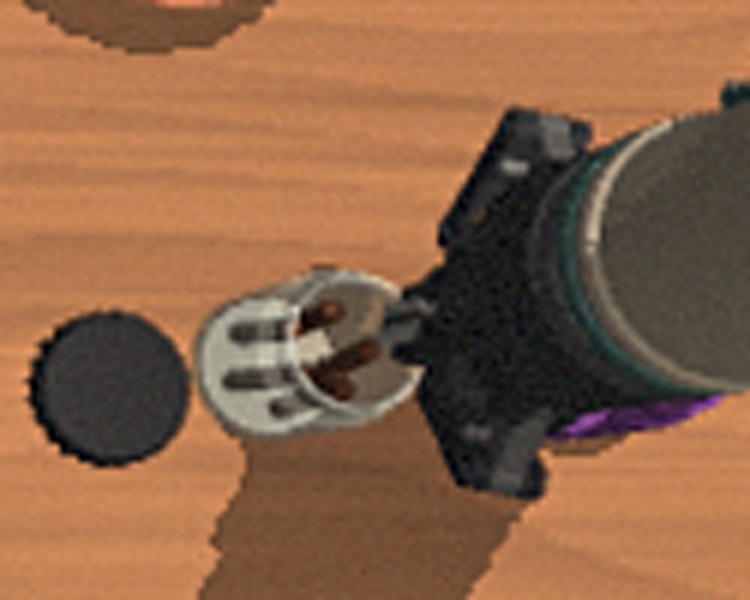

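View pics/w18.png

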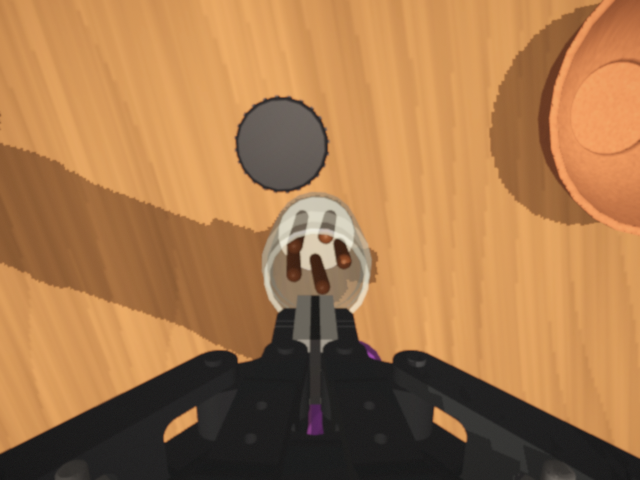

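```bash

python3 -m jog '[{"x":1,"y":3,"z":1,"ax":0,"ay":0,"az":0,"grip":0},{"x":1,"y":7,"z":1,"ax":0,"ay":0,"az":0,"grip":0},{"x":1,"y":11,"z":1,"ax":0,"ay":0,"az":0,"grip":0},{"x":1,"y":11,"z":1,"ax":0,"ay":0,"az":0,"grip":0},{"x":1,"y":11,"z":1,"ax":0,"ay":0,"az":0,"grip":0}]'
python3 -m jog '[{"x":0,"y":0,"z":0,"ax":0,"ay":0,"az":0,"grip":0},{"x":0,"y":0,"z":0,"ax":0,"ay":0,"az":0,"grip":0},{"x":0,"y":0,"z":0,"ax":0,"ay":0,"az":0,"grip":0}]'
python3 -c "
from h import *
s=cam('scene'); t=cam('top')
cv2.imwrite('pics/s19.png',s[0][:,:,::-1]); cv2.imwrite('pics/t19.png',cv2.resize(t[0][210:310,435:560,::-1],None,fx=6,fy=6,interpolation=2))
cv2.imwrite('pics/z19.png',cv2.resize(s[0][280:370,140:260,::-1],None,fx=6,fy=6,interpolation=2))
delta(528,-248.7,110.5,-0.2)
"
```

```text
clock: 21.25
eef_pos: [528.0, -247.8, 111.1]
tool_rot: [-1.571, 0.0, -0.198]
force: [-0.2, 0.3, 0.8]
width: -0.2
clock: 21.55
eef_pos: [528.2, -247.9, 111.4]
tool_rot: [-1.571, -0.0, -0.198]
force: [-0.9, -0.6, -0.8]
width: -0.2
t 21.65 pos [ 528.2 -247.9  111.4] rot [-1.571 -0.    -0.198] F [-0.4  0.5  0.4] w -0.2 
 delta [-0.   0.9 -0.9] [0.    0.002 0.   ]
```

View pics/z19.png

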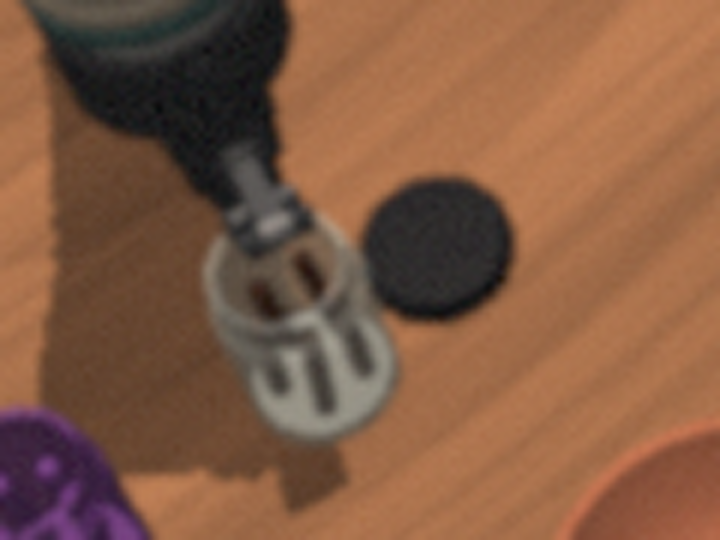

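View pics/t19.png

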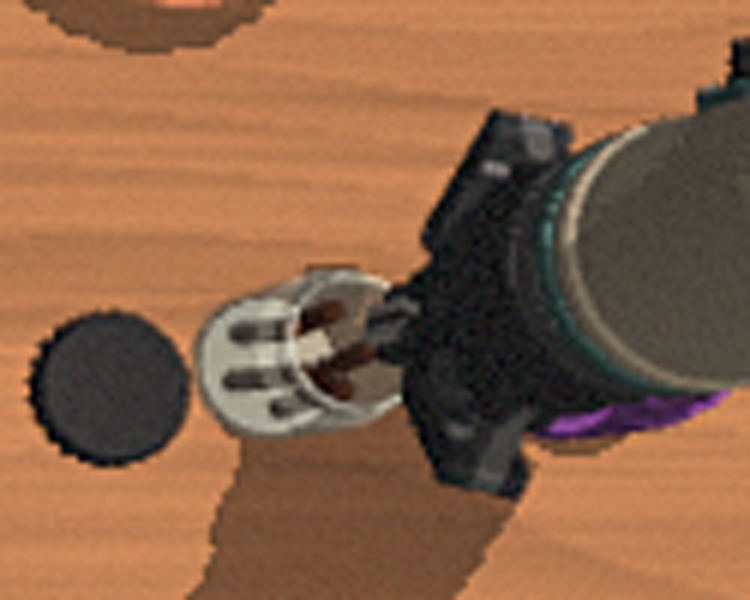

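View pics/s19.png

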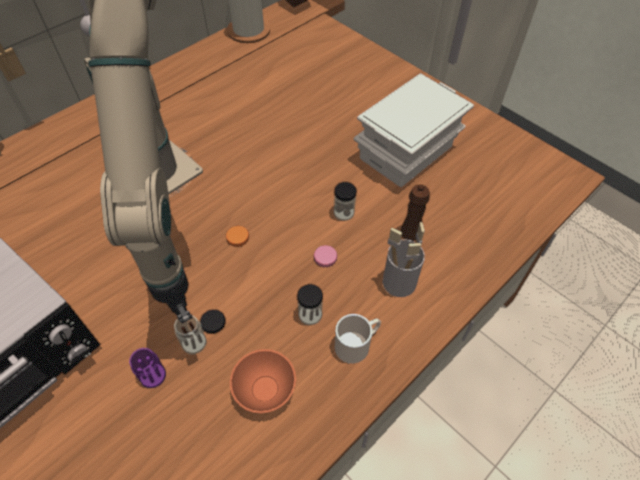

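```bash
python3 -c "
from cell import *
print(finish_job()); print(read_state()['clock'])"
```

```text
the job is handed in; nothing more can be done
None
the job is handed in; nothing more can be done
```

I slid the black lid along the counter with the half-open fingertips, never gripping or lifting it, until it lay beside the open jar, and then let go. The arm finished with shut fingers pointing straight down over the open jar's mouth. I handed the job in at about 21.7 s of the 51 s allowed.

**Last checks**
- **Lid:** its centre is about 66 mm from the jar's axis, a gap of about 6 mm. The top and wrist views agree on this.
- **Jars and bystanders:** the open jar and everything else look unmoved. The force reading was back at noise level, so nothing was being touched.
- **Fingertips:** they are about 31 mm above the rim and centred over the mouth to within an estimated 3–5 mm.

**What disagreed**
- **Fingertip offset:** the fingertips are stated to be 11 mm ahead of the TCP. Lowering the shut fingers lightly onto bare counter gave contact at a reported TCP height of about -15.5 mm. I used that contact result, which the scene view supports, for the final height. The heaviest force in that test was about 32 N.
- **Sideways fingertip position:** the top and wrist views place the tips 3–5 mm away from where the reported pose puts them in y. I corrected by only 1 mm.

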